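Fit the snap ring into the groove of a drain sleeve

TASK

Take the blue-handled spreading pliers from their red stand, put their tips into the two eyes of the steel snap ring, spread it and carry it over the white drain sleeve, press it down gently onto the brass collar and let it contract fully into the groove, centred on the sleeve. Do not overstretch the ring or touch it with the gripper, do not press hard on the sleeve, and leave the other plumbing parts alone. Then put the pliers back upright in their stand and let go.

Things in the scene. Friction and masses are not known exactly. Their poses are not given: they have to be found in the camera images.
- pliers_grip (a point): Spreading pliers (0.24 kg) upright in their stand, tips down: midpoint between the two blue upright handles, half-way up them. y runs from handle to handle, z up; symmetric under a half turn. Handles: flat plates, 62 mm over their outer faces, 18 mm wide (x), 48 mm tall. At each handle's foot (24 mm below this point) a steel ledge 14 mm wide juts 9 mm out as a finger rest.
- pliers_jaw (a joint): How far the handles are squeezed, m: 0 at rest to 0.038. The jaws are crossed and slide straight, so squeezing by d moves the tips d farther apart. Spring: 12 N at rest plus 250 N/m. Tips: two upright round-ended pins, 4 mm thick, centred under the handles, 26 mm apart in y at rest, ends 91 mm below pliers_grip; flat shoulders 13 x 11 mm lie 4.5 mm above the pin ends.
- stand_seat (a point): Where pliers_grip lies when the pliers are home in the red stand; y along the line of the handles, z up. Two upright plates 5 mm thick at y = +-27 mm carry the undersides of the pliers' steel cross arms (14 mm wide in x, underside 36 mm below this point), between slanted guides that catch about 4 mm either way in x. The seated pins end 17 mm above the stand's foot.
- ring_center (a point): Steel snap ring lying flat, 5 mm thick, 45 mm inner and 55 mm outer diameter: its centre, half-way up, fixed to its left half. x points from the centre to the gap with the two eyes, z up. Two stiff halves, sprung shut about a hinge 25 mm behind the centre. It starts closed and flat on a green cap that also carries the eyes.
- eye_left (a point): Centre of the hole in the left eye, half-way up its 5 mm thickness: a square through hole, 8 x 8 mm, in a 13 mm lug. Closed, it lies 33 mm ahead (x) and 14 mm left (y) of the ring's centre.
- eye_right (a point): The same for the right eye: 33 mm ahead and 14 mm right (-y) of the closed ring's centre, so the closed eyes are 28 mm apart.
- ring_arm (a joint): Spread of the ring, rad: 0 closed. Eyes are 28 + 58 x value mm apart; pins that press on the holes' outer sides are 4 mm farther apart than that. It passes over the sleeve at 0.36 to 0.46; past 0.56 it is spoilt. At 0.40 the eyes pull in with about 9 N each, which holds the ring on the pins by friction, and the sleeve's axis should pass 25 mm behind the pins' line (33 mm when closed).
- cap_top (a point): Centre of the closed ring's seat on the green cap: on the cap's axis, 2.5 mm above the face the ring lies on. The cap is 92 mm in diameter there and 30 mm high, with a stub 32 mm in diameter and 8 mm high that stands inside the ring.
- groove_mid (a point): On the axis of the upright white drain sleeve, at the middle of the heights at which its groove can stand. The sleeve's upper part is a slip pipe pushed in to a different depth each time, so the groove (with collar and lip) is really up to 12 mm higher or lower than this point and must be felt for. This point is 47.5 mm above the foot of the sleeve, which does not move.
- sleeve: The same drain sleeve; origin under its foot. Ring at home in the groove: its underside lies on the brass collar (88 mm diameter) and its top 1.5 mm under the lip. Groove core 42 mm, lip 49 mm in diameter, tapering to 45 mm at the top, 29 mm above the collar. The collar is sprung: 4 N to start, 3 mm travel, 11.5 N at its hard stop. A ring left off-centre by friction is drawn home by a gentle 4 N pull outward on its eyes.
- slip_nut: Bystander, to be left alone: white ribbed plastic slip nut, a ring 54 mm across and 18 mm high, lying flat. Origin at the centre of its underside.
- slip_nut_b: Bystander, to be left alone: the same, 62 mm across. Origin at the centre of its underside.
- washer: Bystander, to be left alone: flat red washer, 48 mm across, 6 mm thick. Origin at the centre of its underside.
- u_bend: Bystander, to be left alone: white plastic U-bend pipe lying flat, about 150 x 125 mm, 42 mm high. Origin at the centre of its underside.
- elbow: Bystander, to be left alone: short white pipe elbow with a red seal, lying flat, about 110 mm long, 43 mm high. Origin at the centre of its underside.
- driver: Bystander, to be left alone: screwdriver lying flat. Origin at the centre of its underside.
Things that resemble listed ones, but are neither listed nor needed, are in the scene too. Of the things that look like the part that bears ring_center, the smaller one is meant.

How it is judged:
By the outcome, as a careful person would: the job done as asked, in the order asked, and still so for the second after the job is handed in, with the robot touching nothing.
It also fails if it takes over 67 s, if anything falls off the work surface, if the arm or the gripper's body presses on something with over 40 N, if the wrist force passes 120 N, or if a joint passes its speed limit or range.

ROBOT

A 7-joint arm with a two-finger parallel gripper is mounted at the origin on the work surface. World frame = base frame: x ahead of the robot, y to its left, z up, the work surface at z = 0. Lengths are in m, angles in rad, forces in N, time in s.
With the tool pointing down it reaches from about 0.35 to 0.9 m from the base axis. Payload 8.1 kg.
Tool frame: the origin (TCP) lies between the finger pads; the fingertips stand 19 mm ahead of it and the grasp point (between the pads) is the TCP; y points along the fingers, x is the direction in which the jaws open and shut, and the axes are right-handed (so a half turn about y gives the same grasp; the last joint's range is limited). The gripper opens to 92 mm and grips with 3 to 60 N. Pads are 19 mm wide; open, the fingers measure 130 mm over their backs; the gripper's body (75 mm by 190 mm) begins 47 mm behind the grasp point.
Start: joints at [1.022, 0.434, 0.025, 1.573, -0.012, 1.134, -0.075], TCP at [0.269, -0.564, 0.246] pointing down, gripper open.
Joint ranges: [-2.62, 2.62], [-0.44, 2.09], [-1.27, 1.32], [0.08, 2.57], [-1.32, 4.46], [0.12, 2], [-2.74, 2.74]. Speed limits (rad/s): [2.22, 2.22, 3.01, 3.01, 3.14, 3.14, 3.14].

INTERFACE

Orientations are given as a rotation vector (axis times angle).
In Python, from cell import arm gives the robot as it stands.
- The arm moves only by the tool move_arm, never from a script. Its argument "series" is a list of rows, each an object of numbers: "x", "y", "z": the shift along the tool's x, y, z in cm; "rx", "ry", "rz": the turn, a rotation vector about the tool's x, y, z in rad. In form: [{"x": .., "y": .., "z": .., "rx": .., "ry": .., "rz": ..}, ...]. A call has 1 to 12 rows; each row shifts and turns the pose as measured when the row begins, along the tool's axes as they then stand; what a row does not reach is not made up. A row lasts 1/8 s, in which the tool goes at most 62.5 mm and 10.7 degrees, less where a joint would pass 70% of its speed; a pose out of reach is approached as far as the arm can. A call is refused whole if a number of a shift passes 6.25 or a number of a turn 0.188, either way. A call with a gripper value outside its range is refused whole. "jaw" is the finger opening in cm, from 0 to 9.18, set as the call begins (left out, the last holds). The fingers move at their own pace and stop on an object; "newtons" is the grip in N (left out, the last holds). Time passes only in rows, so rows that do not move let the fingers close. It gives the time, the measured TCP pose, the force and the opening at its end, in the units of the state.
- arm.observe(): the state, without advancing time (a new reading comes with each control period).
- arm.get_image(name): name is "scene" or "top"; returns the picture (384x512x3 uint8, blue, green, red); there is no depth.
- arm.camera_params(name): a dict with "K" (3x3 intrinsics, pixels), "R" (3x3) and "t" (3): a world point X has camera coordinates R X + t. Camera axes: x right, y down, z forward; pixel columns grow to the right and rows downward; lengths in m; the calibration is good to about 2 mm. A picture is of the moment at which its call begins. camera_params takes no time and is no camera call.
- arm.sign_off(): hands the job in, once; it reports no verdict.
The state is a dict: "clock": time; "joints": joint angles; "dq": joint speeds; "joint_efforts": joint torques, N m; "position": TCP position; "ee_rot": TCP orientation; "force": force on the tool from outside, world axes, zero at the start; "ft_torque": the same for the moment, N m; "width": opening from 0.0 (shut) to 1.0 (fully open).
Only numpy, scipy, OpenCV 4.12 (cv2) and the standard library are available. Lean on these libraries where they do the work, as an engineer would, in place of code of your own. Each camera call takes 0.05 s, during which the arm holds its last target.

## Working session

There is one attempt and no reset: what is moved stays moved. The work goes in short steps, Python scripts to look and compute and a tool call to move; the robot and the scene stay as the last step left them, time stands still between calls to the robot, and variables do not carry over. Pictures are saved under pics/ and viewed, and the job is handed in when it is done.

Besides the shell and the picture viewer there is one more tool, called after "Call:" as name(argument=value, ...) on one line, values as JSON. move_arm: Moves the arm, as the interface text tells. Its arguments: {"type":"object","properties":{"series":{"type":"array","items":{"type":"object","properties":{"x":{"type":"number"},"y":{"type":"number"},"z":{"type":"number"},"rx":{"type":"number"},"ry":{"type":"number"},"rz":{"type":"number"}}}},"jaw":{"type":"number"},"newtons":{"type":"number"}},"required":["series"]}

```bash
ls; mkdir -p pics
python3 - <<'E'
from cell import arm
import cv2
s=arm.observe();print(s)
for n in ["scene","top"]:
    im=arm.get_image(n);cv2.imwrite(f"pics/{n}0.png",im)
    p=arm.camera_params(n);print(n,p)
E
```

```text
pics
{'clock': 0.0, 'joints': array([ 1.02240525,  0.4352348 ,  0.02496966,  1.57410426, -0.0116397 ,
        1.13400808, -0.07509212]), 'dq': array([-0.00095926,  0.0008582 ,  0.0005705 ,  0.00034128,  0.00040852,
       -0.00086814, -0.0024695 ]), 'joint_efforts': array([ 9.20089260e-04, -6.67841077e+01,  9.85518470e-01, -3.14460576e+01,
       -6.06235326e-02,  4.27929929e-02,  1.62381243e-04]), 'position': array([ 0.26923345, -0.56349269,  0.2449348 ]), 'ee_rot': array([-1.38691569,  0.87599928, -0.87367619]), 'force': array([-0.47741443, -0.05250149, -0.04943565]), 'ft_torque': array([-0.03578932,  0.01735715,  0.0105632 ]), 'width': 1.0013641593942755}
scene {'K': array([[474.06598524,   0.        , 255.27528006],
       [  0.        , 474.06598524, 185.92501542],
       [  0.        ,   0.        ,   1.        ]]), 'R': array([[ 0.73591616,  0.67705552,  0.00482016],
       [ 0.50336122, -0.54233251, -0.67268337],
       [-0.45282986,  0.49746485, -0.73991475]]), 't': array([-0.3576791 , -0.18130358,  1.58245487])}
top {'K': array([[397.88722816,   0.        , 246.09656169],
       [  0.        , 397.88722816, 198.97907042],
       [  0.        ,   0.        ,   1.        ]]), 'R': array([[-0.0251667 , -0.99926092, -0.02905605],
       [-0.98247565,  0.03009265, -0.18394571],
       [ 0.18468413,  0.02391756, -0.98250686]]), 't': array([0.03654977, 0.49207487, 1.19188926])}
```

View pics/scene0.png

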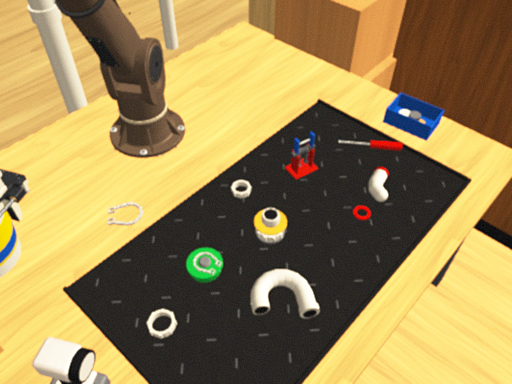

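View pics/top0.png

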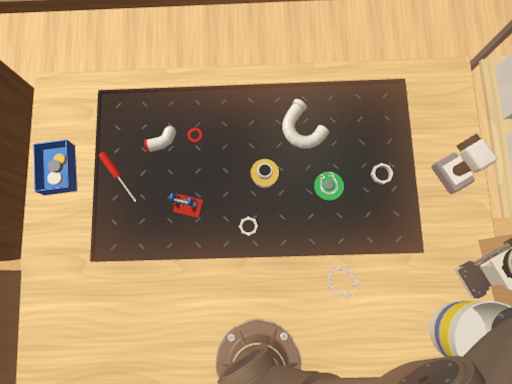

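The scene camera shows the pliers at about (303,150), the sleeve at (270,222) and the cap with its ring at (205,264). The top camera shows them at (185,203), (264,172) and (329,186). The larger decoy ring lies at (127,213) in scene. I'll enlarge these areas.

```bash
cat > h.py <<'E'
import cv2,numpy as np
def crop(src,dst,u0,v0,w,h,s):
    im=cv2.imread(src)[v0:v0+h,u0:u0+w]
    cv2.imwrite(dst,cv2.resize(im,None,fx=s,fy=s,interpolation=cv2.INTER_CUBIC))
E
python3 - <<'E'
from h import *
def tile(dst,items,s):
    t=[]
    for src,u,v in items:
        t.append(cv2.resize(cv2.imread(src)[v:v+50,u:u+66],None,fx=6,fy=6,interpolation=cv2.INTER_CUBIC))
    cv2.imwrite(dst,np.vstack([np.hstack(t[:2]),np.hstack(t[2:])]) if len(t)==4 else np.hstack(t))
S="pics/scene0.png";T="pics/top0.png"
tile("pics/c1.png",[(S,270,130),(T,152,180),(S,238,200),(T,232,148)],6)
tile("pics/c2.png",[(S,172,240),(T,296,162)],6)
E
```

```text
(no output)
```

View pics/c1.png

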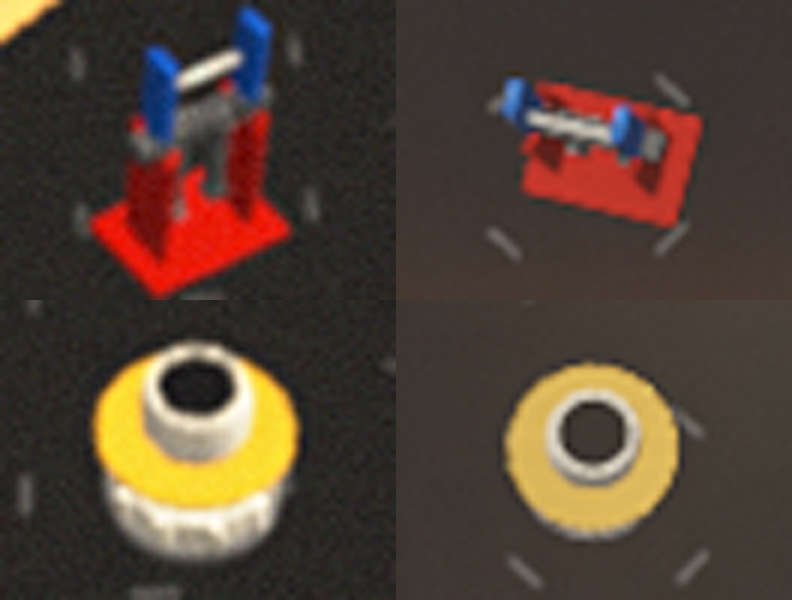

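View pics/c2.png

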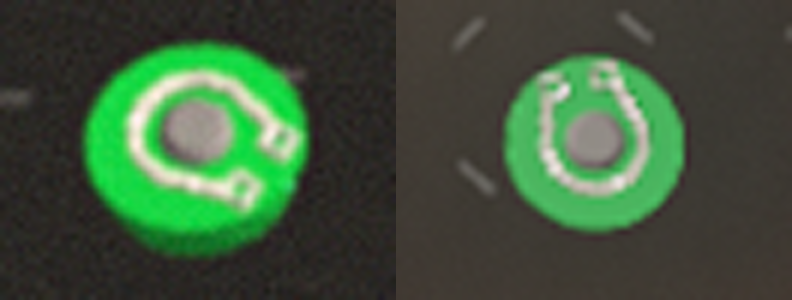

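```bash
cat >> h.py <<'E'
import json,os,pickle
from scipy.optimize import minimize
if os.path.exists('cams.pkl'): cams=pickle.load(open('cams.pkl','rb'))
else:
    from cell import arm
    cams={n:arm.camera_params(n) for n in ('scene','top')}; pickle.dump(cams,open('cams.pkl','wb'))
def proj(n,X):
    c=cams[n];Y=np.atleast_2d(X)@c['R'].T+c['t'];Y=Y@c['K'].T
    return Y[:,:2]/Y[:,2:]
SS=8
def render(n,hulls,roi):
    u,v,w,h=roi
    m=np.zeros((h*SS,w*SS),np.float32)
    for P in hulls:
        p=proj(n,P); q=((p-[u,v]+0.5)*SS-0.5)
        hl=cv2.convexHull(q.astype(np.float32))
        cv2.fillConvexPoly(m,np.round(hl*16).astype(np.int32),1.0,shift=4)
    m=cv2.resize(m,(w,h),interpolation=cv2.INTER_AREA)
    return cv2.GaussianBlur(m,(0,0),0.6)
def circ(c,z,r,n=60):
    a=np.linspace(0,2*np.pi,n,endpoint=False)
    return np.c_[c[0]+r*np.cos(a),c[1]+r*np.sin(a),np.full(n,z)]
def box(o,yaw,lo,hi):
    p=np.array([[x,y,z] for x in (lo[0],hi[0]) for y in (lo[1],hi[1]) for z in (lo[2],hi[2])])
    c,s=np.cos(yaw),np.sin(yaw)
    return p@np.array([[c,-s,0],[s,c,0],[0,0,1]]).T+o
def ray(n,uv,z):
    c=cams[n];d=c['R'].T@np.linalg.solve(c['K'],[uv[0],uv[1],1]);o=-c['R'].T@c['t']
    return o+d*(z-o[2])/d[2]
def fit(model,x0,masks,step):
    # masks: list of (cam,roi,alpha)
    def f(x):
        return sum(((render(n,model(x),roi)-a)**2).sum() for n,roi,a in masks)
    x0=np.array(x0,float);S=np.vstack([x0]+[x0+np.eye(len(x0))[i]*step[i] for i in range(len(x0))])
    r=minimize(f,x0,method='Nelder-Mead',options=dict(initial_simplex=S,xatol=1e-5,fatol=1e-3,maxiter=600))
    return r.x,r.fun
def im(n,k=0): return cv2.imread(f'pics/{n}{k}.png').astype(np.float32)
E
python3 - <<'E'
from h import *
for n,pts in (('scene',dict(cap=(205,264),slv=(270,222),pl=(303,150),decoy=(127,213))),('top',dict(cap=(329,186),slv=(264,172),pl=(185,203)))):
    for k,p in pts.items(): print(n,k,ray(n,p,0.03).round(3))
# cap
def greenmask(n,roi):
    u,v,w,h=roi;I=im(n)[v:v+h,u:u+w]
    g=I[...,1]-np.maximum(I[...,0],I[...,2])
    a=np.clip((g-5)/(np.percentile(g,80)*0.85-5),0,1)
    # fill interior (ring and stub)
    b=(a>0.5).astype(np.uint8);cs,_=cv2.findContours(b,cv2.RETR_EXTERNAL,cv2.CHAIN_APPROX_NONE)
    c=max(cs,key=cv2.contourArea);F=np.zeros_like(b);cv2.drawContours(F,[c],-1,1,-1)
    F=cv2.erode(F,np.ones((3,3),np.uint8),iterations=2)
    return np.where(F>0,1,a).astype(np.float32)
R={'scene':(172,235,66,58),'top':(296,158,66,58)}
M=[(n,R[n],greenmask(n,R[n])) for n in R]
mod=lambda x:[np.vstack([circ(x[:2],0.03,.046),circ(x[:2],0.0,.046)])]
x0=ray('top',(329,186),.03)[:2]
print('both',fit(mod,x0,M,[.005,.005]))
for m in M: print(m[0],fit(mod,x0,[m],[.005,.005]))
mod3=lambda x:[np.vstack([circ(x[:2],x[2],.046),circ(x[:2],x[2]-.03,.046)])]
print('z free',fit(mod3,[*x0,.03],M,[.005,.005,.005]))
E
```

```text
scene cap [ 0.534 -0.24   0.03 ]
scene slv [ 0.566 -0.028  0.03 ]
scene pl [0.453 0.256 0.03 ]
scene decoy [ 0.255 -0.273  0.03 ]
top cap [ 0.53  -0.239  0.03 ]
top slv [ 0.582 -0.036  0.03 ]
top pl [0.489 0.217 0.03 ]
both (array([ 0.52462839, -0.23509639]), np.float64(3094.96728515625))
scene (array([ 0.52470356, -0.23487193]), np.float64(25.09308433532715))
top (array([ 0.51786816, -0.29205281]), np.float64(3055.15283203125))
z free (array([ 0.52709894, -0.23649768,  0.03440556]), np.float64(3091.057861328125))
```

```bash
cat >> h.py <<'E'
def fillmask(a,er=2):
    b=(a>0.5).astype(np.uint8);cs,_=cv2.findContours(b,cv2.RETR_EXTERNAL,cv2.CHAIN_APPROX_NONE)
    c=max(cs,key=cv2.contourArea);F=np.zeros_like(b);cv2.drawContours(F,[c],-1,1,-1)
    F=cv2.erode(F,np.ones((3,3),np.uint8),iterations=er)
    return np.where(F>0,1,a).astype(np.float32)
E
cat > cap.py <<'E'
from h import *
def greenmask(n,roi):
    u,v,w,h=roi;I=im(n)[v:v+h,u:u+w]
    g=I[...,1]-np.maximum(I[...,0],I[...,2])
    a=np.clip((g-8)/(np.percentile(g,95)*0.8-8),0,1)
    return fillmask(a)
R={'scene':(172,235,66,58),'top':(299,158,60,58)}
M=[(n,R[n],greenmask(n,R[n])) for n in R]
mod=lambda x:[np.vstack([circ(x[:2],0.03,.046),circ(x[:2],0.0,.046)])]
x0=[.526,-.237]
print('both',fit(mod,x0,M,[.005,.005]))
for m in M: print(m[0],fit(mod,x0,[m],[.005,.005]))
mod3=lambda x:[np.vstack([circ(x[:2],x[2],.046),circ(x[:2],x[2]-.03,.046)])]
print('z free',fit(mod3,[*x0,.03],M,[.005,.005,.005]))
modr=lambda x:[np.vstack([circ(x[:2],.03,x[2]),circ(x[:2],0,x[2])])]
print('r free',fit(modr,[*x0,.046],M,[.005,.005,.002]))
E
python3 cap.py
```

```text
both (array([ 0.52770418, -0.2370452 ]), np.float64(338.38800048828125))
scene (array([ 0.52400473, -0.23448481]), np.float64(45.799095153808594))
top (array([ 0.53406484, -0.24005244]), np.float64(196.27127075195312))
z free (array([ 0.53082078, -0.23874649,  0.04031192]), np.float64(264.6250915527344))
r free (array([ 0.52676639, -0.23635426,  0.0442568 ]), np.float64(322.677490234375))
```

```bash
cat > slv.py <<'E'
from h import *
# sleeve: yellow collar + white pipe etc vs dark background: whole silhouette (bright) ; yellow only boundary
R={'scene':(236,198,70,60),'top':(232,146,66,56)}
def fg(n,roi):
    u,v,w,h=roi;I=im(n)[v:v+h,u:u+w].max(2)
    I=np.where(I>255,255,I)
    a=np.clip((I-75)/(60 if n=='scene' else 90),0,1)
    return fillmask(a)
M=[(n,R[n],fg(n,R[n])) for n in R]
for n,_,a in M: cv2.imwrite(f'pics/m_{n}.png',cv2.resize(a*255,None,fx=6,fy=6,interpolation=0))
def yel(n,roi):
    u,v,w,h=roi;I=im(n)[v:v+h,u:u+w]
    return (np.minimum(I[...,1],I[...,2])-I[...,0])
for n in R:
    y=yel(n,R[n]);print(n,np.percentile(y,[5,50,90,98]))
    u,v,w,h=R[n]
    b=((y>35)).astype(np.uint8);cs,_=cv2.findContours(b,cv2.RETR_EXTERNAL,cv2.CHAIN_APPROX_NONE)
    c=max(cs,key=cv2.contourArea);print(cv2.fitEllipse(cv2.convexHull(c)),u,v)
E
python3 slv.py
```

```text
scene [ -1.    4.   71.1 173. ]
((34.0560188293457, 23.415159225463867), (27.165348052978516, 34.702117919921875), 93.3080825805664) 236 198
top [ 4.  7. 68. 94.]
((32.266353607177734, 26.125497817993164), (27.625194549560547, 28.77492904663086), 82.41931915283203) 232 146[ WARN:0@0.570] global loadsave.cpp:1063 imwrite_ Unsupported depth image for selected encoder is fallbacked to CV_8U.
```

```bash
cat > ov.py <<'E'
from h import *
def overlay(dst,items,k=0,s=8):
    # items: (cam,roi,list of (pts3d,color))
    t=[]
    for n,(u,v,w,h),L in items:
        I=cv2.resize(im(n,k)[v:v+h,u:u+w].clip(0,255).astype(np.uint8),None,fx=s,fy=s,interpolation=cv2.INTER_CUBIC)
        for P,col,closed in L:
            p=(proj(n,P)-[u,v]+.5)*s-.5
            cv2.polylines(I,[np.round(p*16).astype(np.int32)],closed,col,1,cv2.LINE_AA,4)
        t.append(I)
    H=max(x.shape[0] for x in t)
    t=[cv2.copyMakeBorder(x,0,H-x.shape[0],0,0,0) for x in t]
    cv2.imwrite(dst,np.hstack(t))
E
python3 - <<'E'
from ov import *
c=(.524,-.2345)
L=[(circ(c,.03,.046),(0,0,255),True),(circ(c,0,.046),(255,0,255),True),(circ(c,.038,.016),(255,0,0),True)]
overlay('pics/o1.png',[('scene',(180,240,50,44),L),('top',(305,160,48,50),L)])
E
```

```text
(no output)
```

View pics/o1.png

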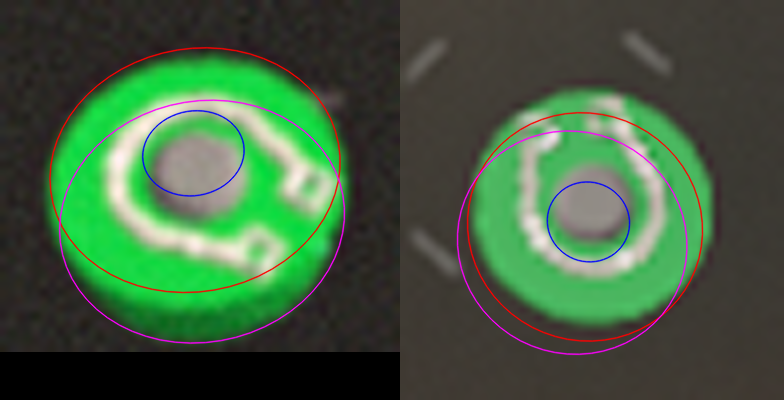

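```bash
cat >> h.py <<'E'
def tri(uvs):
    P=[cams[n]['K']@np.c_[cams[n]['R'],cams[n]['t']] for n in ('scene','top')]
    X=cv2.triangulatePoints(P[0],P[1],np.array(uvs['scene'],float),np.array(uvs['top'],float))[:,0]
    X=X[:3]/X[3]
    return X.round(4),{n:(proj(n,X)[0]-uvs[n]).round(2) for n in uvs}
E
python3 - <<'E'
from h import *
print(tri(dict(scene=(204.2,259.5),top=(328.7,184.7))))
# cap face ellipse from contours
for n,R in {'scene':(172,235,66,58),'top':(299,158,60,58)}.items():
    u,v,w,h=R;I=im(n)[v:v+h,u:u+w]
    g=I[...,1]-np.maximum(I[...,0],I[...,2]); print(n,np.percentile(g,[10,50,80,90,97]))
    b=(g>(25 if n=='top' else 50)).astype(np.uint8);cs,_=cv2.findContours(b,cv2.RETR_EXTERNAL,cv2.CHAIN_APPROX_NONE)
    c=max(cs,key=cv2.contourArea)[:,0];print(c.min(0)+[u,v],c.max(0)+[u,v],cv2.fitEllipse(cv2.convexHull(c)))
# red plate / blue etc: mat corner check
E
```

```text
(array([ 0.5302, -0.2369,  0.0432]), {'scene': array([ 0.31, -0.03]), 'top': array([0.29, 0.21])})
scene [ -6.  -2.  51. 129. 150.]
[186 247] [223 281] ((32.272342681884766, 28.878496170043945), (34.91159439086914, 37.45606231689453), 78.5594482421875)
top [-7. -4. -2. 75. 88.]
[314 171] [343 200] ((29.434232711791992, 27.486913681030273), (29.215679168701172, 30.23733901977539), 109.51454162597656)
```

Run:
```python
from h import *
def cen(n,roi,f,t0,t1):
    u,v,w,h=roi;I=im(n)[v:v+h,u:u+w];g=f(I);a=np.clip((g-t0)/(t1-t0),0,1)
    Y,X=np.mgrid[v:v+h,u:u+w];return ((a*X).sum()/a.sum(),(a*Y).sum()/a.sum())
red=lambda I:I[...,2]-np.maximum(I[...,0],I[...,1])
wh=lambda I:I.min(2)
print('washer',tri(dict(scene=cen('scene',(348,200,28,25),red,30,120),top=cen('top',(183,124,24,22),red,30,100))))
print('nut',tri(dict(scene=cen('scene',(226,175,30,27),wh,90,150),top=cen('top',(236,213,25,27),wh,100,150))))
print('nutb',tri(dict(scene=cen('scene',(142,305,40,38),wh,90,150),top=cen('top',(367,159,30,30),wh,100,150))))
```

```text
washer (array([0.7224, 0.1895, 0.008 ]), {'scene': array([ 0.34, -0.1 ]), 'top': array([0.31, 0.29])})
nut (array([0.4125, 0.0188, 0.0151]), {'scene': array([ 0.29, -0.05]), 'top': array([0.3 , 0.24])})
nutb (array([ 0.5693, -0.4136,  0.0145]), {'scene': array([ 0.36, -0.02]), 'top': array([0.31, 0.21])})
```

Run:
```python
from h import *
print(tri(dict(scene=(296.4,145.1),top=(190.7,201.7))))
print(tri(dict(scene=(311.9,137.6),top=(171.8,196.3))))
from scipy.spatial.transform import Rotation as Ro
R=Ro.from_rotvec([-1.38691569,  0.87599928, -0.87367619]).as_matrix();print(R.round(3))
```

```text
(array([0.4771, 0.1847, 0.1144]), {'scene': array([-0.05,  0.01]), 'top': array([-0.06, -0.05])})
(array([0.493 , 0.2386, 0.1182]), {'scene': array([ 0.38, -0.1 ]), 'top': array([0.42, 0.37])})
[[ 0.431 -0.001  0.902]
 [-0.902  0.001  0.431]
 [-0.002 -1.    -0.   ]]
```

```bash
cat > plan.py <<'E'
import sys,json,numpy as np
from scipy.spatial.transform import Rotation as Ro
def rotdown(deg): # tool x at world angle deg, tool y down
    a=np.deg2rad(deg);x=np.array([np.cos(a),np.sin(a),0]);y=np.array([0,0,-1.]);return np.c_[x,y,np.cross(x,y)]
def plan(pos,rv,goal,deg,n=None,vmax=6.0,wmax=.18,first=None):
    R=Ro.from_rotvec(rv).as_matrix();G=rotdown(deg)
    d=np.array(goal)-pos
    W=Ro.from_matrix(G@R.T).as_rotvec()
    if n is None: n=int(np.ceil(max(np.linalg.norm(d)*100/vmax,np.linalg.norm(W)/wmax,1)))
    rows=[]
    for i in range(n):
        Ri=Ro.from_rotvec(W*i/n).as_matrix()@R
        s=Ri.T@(d/n)*100; w=Ri.T@(W/n)
        rows.append(dict(zip(('x','y','z','rx','ry','rz'),[float(round(v,2)) for v in s]+[float(round(v,3)) for v in w])))
    return rows
def go(goal,deg,**k):
    from cell import arm
    s=arm.observe();r=plan(s['position'],s['ee_rot'],goal,deg,**k)
    print('from',s['position'].round(4),'F',s['force'].round(2),'t',round(s['clock'],2))
    print(len(r));print(json.dumps([{k:v for k,v in q.items() if abs(v)>1e-9} for q in r]))
E
python3 -c "
from plan import *
go([.485,.212,.215],73.5)"
```

```text
from [ 0.2693 -0.5636  0.245 ] F [ 0.3  -0.14 -0.27] t 0.1
14
[{"x": -4.33, "y": 0.22, "z": 3.78, "ry": -0.172}, {"x": -3.62, "y": 0.22, "z": 4.46, "ry": -0.172}, {"x": -2.81, "y": 0.22, "z": 5.02, "ry": -0.172}, {"x": -1.91, "y": 0.22, "z": 5.43, "ry": -0.172}, {"x": -0.95, "y": 0.22, "z": 5.67, "ry": -0.172}, {"x": 0.04, "y": 0.22, "z": 5.75, "ry": -0.172}, {"x": 1.02, "y": 0.22, "z": 5.66, "ry": -0.172}, {"x": 1.97, "y": 0.22, "z": 5.4, "ry": -0.172}, {"x": 2.87, "y": 0.21, "z": 4.98, "ry": -0.172}, {"x": 3.68, "y": 0.21, "z": 4.42, "ry": -0.172}, {"x": 4.38, "y": 0.21, "z": 3.72, "ry": -0.172}, {"x": 4.95, "y": 0.21, "z": 2.92, "ry": -0.172}, {"x": 5.38, "y": 0.21, "z": 2.03, "ry": -0.172}, {"x": 5.65, "y": 0.21, "z": 1.08, "ry": -0.172}]
```

Call:
move_arm(series=[{"x": -4.33, "y": 0.22, "z": 3.78, "ry": -0.172}, {"x": -3.62, "y": 0.22, "z": 4.46, "ry": -0.172}, {"x": -2.81, "y": 0.22, "z": 5.02, "ry": -0.172}, {"x": -1.91, "y": 0.22, "z": 5.43, "ry": -0.172}, {"x": -0.95, "y": 0.22, "z": 5.67, "ry": -0.172}, {"x": 0.04, "y": 0.22, "z": 5.75, "ry": -0.172}, {"x": 1.02, "y": 0.22, "z": 5.66, "ry": -0.172}], jaw=9.18, newtons=9)

```text
invalid input
```

```bash
python3 -c "
from plan import *
go([.485,.212,.215],73.5)"
```

```text
from [ 0.2693 -0.5636  0.245 ] F [ 0.3  -0.14 -0.27] t 0.1
14
[{"x": -4.33, "y": 0.22, "z": 3.78, "ry": -0.172}, {"x": -3.62, "y": 0.22, "z": 4.46, "ry": -0.172}, {"x": -2.81, "y": 0.22, "z": 5.02, "ry": -0.172}, {"x": -1.91, "y": 0.22, "z": 5.43, "ry": -0.172}, {"x": -0.95, "y": 0.22, "z": 5.67, "ry": -0.172}, {"x": 0.04, "y": 0.22, "z": 5.75, "ry": -0.172}, {"x": 1.02, "y": 0.22, "z": 5.66, "ry": -0.172}, {"x": 1.97, "y": 0.22, "z": 5.4, "ry": -0.172}, {"x": 2.87, "y": 0.21, "z": 4.98, "ry": -0.172}, {"x": 3.68, "y": 0.21, "z": 4.42, "ry": -0.172}, {"x": 4.38, "y": 0.21, "z": 3.72, "ry": -0.172}, {"x": 4.95, "y": 0.21, "z": 2.92, "ry": -0.172}, {"x": 5.38, "y": 0.21, "z": 2.03, "ry": -0.172}, {"x": 5.65, "y": 0.21, "z": 1.08, "ry": -0.172}]
```

Call:
move_arm(series=[{"x": -4.33, "y": 0.22, "z": 3.78, "rx": 0, "ry": -0.172, "rz": 0}, {"x": -3.62, "y": 0.22, "z": 4.46, "rx": 0, "ry": -0.172, "rz": 0}, {"x": -2.81, "y": 0.22, "z": 5.02, "rx": 0, "ry": -0.172, "rz": 0}, {"x": -1.91, "y": 0.22, "z": 5.43, "rx": 0, "ry": -0.172, "rz": 0}, {"x": -0.95, "y": 0.22, "z": 5.67, "rx": 0, "ry": -0.172, "rz": 0}, {"x": 0.04, "y": 0.22, "z": 5.75, "rx": 0, "ry": -0.172, "rz": 0}, {"x": 1.02, "y": 0.22, "z": 5.66, "rx": 0, "ry": -0.172, "rz": 0}])

```text
clock: 0.98
position: [0.372, -0.1663, 0.227]
ee_rot: [-1.569, -0.084, 0.088]
force: [1.4, -0.1, -0.6]
width: 1.001
```

```bash
sed -i 's/ if abs(v)>1e-9//' plan.py; python3 -c "
from plan import *
go([.485,.212,.215],73.5)"
```

```text
from [ 0.372  -0.1663  0.227 ] F [ 1.37 -0.09 -0.64] t 0.97
7
[{"x": 2.2, "y": 0.17, "z": 5.2, "rx": -0.0, "ry": -0.168, "rz": -0.0}, {"x": 3.03, "y": 0.17, "z": 4.76, "rx": -0.0, "ry": -0.168, "rz": -0.0}, {"x": 3.78, "y": 0.17, "z": 4.18, "rx": -0.0, "ry": -0.168, "rz": -0.0}, {"x": 4.43, "y": 0.17, "z": 3.49, "rx": -0.0, "ry": -0.168, "rz": -0.0}, {"x": 4.95, "y": 0.17, "z": 2.71, "rx": -0.0, "ry": -0.168, "rz": -0.0}, {"x": 5.33, "y": 0.17, "z": 1.84, "rx": -0.0, "ry": -0.168, "rz": -0.0}, {"x": 5.56, "y": 0.17, "z": 0.93, "rx": -0.0, "ry": -0.168, "rz": -0.0}]
```

Tracking is very good.

Call:
move_arm(series=[{"x": 2.2, "y": 0.17, "z": 5.2, "rx": 0, "ry": -0.168, "rz": 0}, {"x": 3.03, "y": 0.17, "z": 4.76, "rx": 0, "ry": -0.168, "rz": 0}, {"x": 3.78, "y": 0.17, "z": 4.18, "rx": 0, "ry": -0.168, "rz": 0}, {"x": 4.43, "y": 0.17, "z": 3.49, "rx": 0, "ry": -0.168, "rz": 0}, {"x": 4.95, "y": 0.17, "z": 2.71, "rx": 0, "ry": -0.168, "rz": 0}, {"x": 5.33, "y": 0.17, "z": 1.84, "rx": 0, "ry": -0.168, "rz": 0}, {"x": 5.56, "y": 0.17, "z": 0.93, "rx": 0, "ry": -0.168, "rz": 0}])

```text
clock: 1.85
position: [0.4795, 0.2251, 0.214]
ee_rot: [-1.317, -1.022, 1.026]
force: [0.5, -0.5, 0.1]
width: 1.001
```

Run:
```python
from cell import arm
import cv2
from h import *
from ov import overlay
for n in ["scene","top"]:
    cv2.imwrite(f"pics/{n}1.png",arm.get_image(n))
s=arm.observe();print(s['position'],s['clock'],s['joints'],s['ee_rot'])
print(proj('scene',s['position']),proj('top',s['position']))
crop('pics/scene1.png','pics/g1.png',265,70,80,110,5)
crop('pics/top1.png','pics/g2.png',140,150,100,80,5)
a=cv2.imread('pics/g1.png');b=cv2.imread('pics/g2.png')
b=cv2.copyMakeBorder(b,0,150,0,0,0);cv2.imwrite('pics/g.png',np.hstack([a[:,:300],b[:550]]))
```

```text
[0.47879456 0.23031943 0.21410262] 1.95 [ 0.04640045  0.43228148 -0.80071768  1.79484882  0.34686183  1.06213957
  0.44805929] [-1.31004931 -1.02823697  1.02798745]
[[309.66287178 110.88434076]] [[167.71159238 194.99028447]]
```

View pics/g.png

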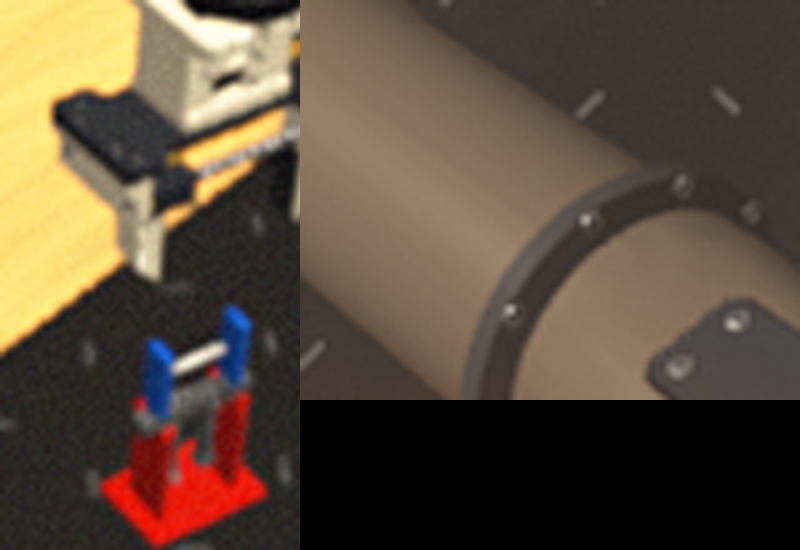

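```bash
cat >> h.py <<'E'
from scipy.spatial.transform import Rotation as Ro
def toolbox(pos,rv,lo,hi):
    p=np.array([[x,y,z] for x in (lo[0],hi[0]) for y in (lo[1],hi[1]) for z in (lo[2],hi[2])])
    return p@Ro.from_rotvec(rv).as_matrix().T+pos
EDG=[(0,1),(0,2),(0,4),(1,3),(1,5),(2,3),(2,6),(3,7),(4,5),(4,6),(5,7),(6,7)]
def edges(B,col): return [(B[list(e)],col,False) for e in EDG]
E
python3 - <<'E'
from ov import *
pos=[0.47879456,0.23031943,0.21410262];rv=[-1.31004931,-1.02823697,1.02798745]
L=[]
for s in (1,-1):
    lo,hi=sorted((s*.046,s*.065));
    L+=edges(toolbox(pos,rv,(lo,-.03,-.0095),(hi,.019,.0095)),(0,0,255))
overlay('pics/o2.png',[('scene',(270,65,80,70),L)],k=1)
E
```

```text
(no output)
```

View pics/o2.png

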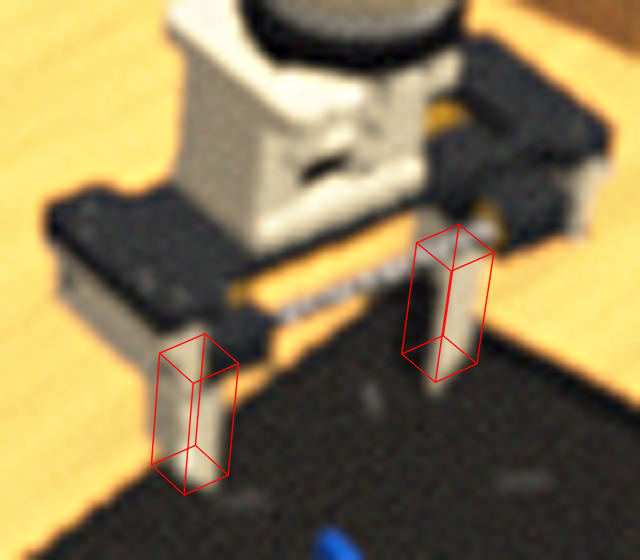

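Run:
```python
from ov import *
pos=[0.47879456,0.23031943,0.21410262];rv=[-1.31004931,-1.02823697,1.02798745]
L=[]
for s in (1,-1):
    lo,hi=sorted((s*.046,s*.065));
    L+=edges(toolbox(pos,rv,(lo,-.03,-.0095),(hi,.019,.0095)),(0,0,255))
overlay('pics/o3.png',[('scene',(284,106,20,24),[]),('scene',(284,106,20,24),L)],k=1,s=20)
overlay('pics/o4.png',[('scene',(315,93,20,24),[]),('scene',(315,93,20,24),L)],k=1,s=20)
```

```text
(no output)
```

View pics/o3.png

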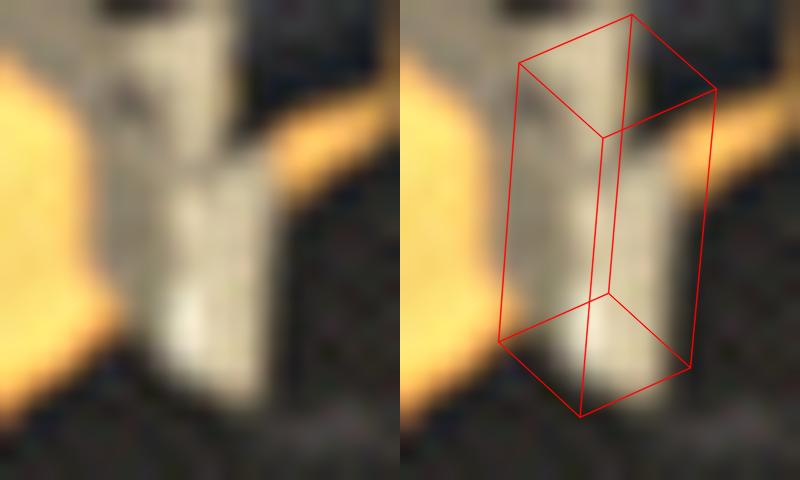

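View pics/o4.png

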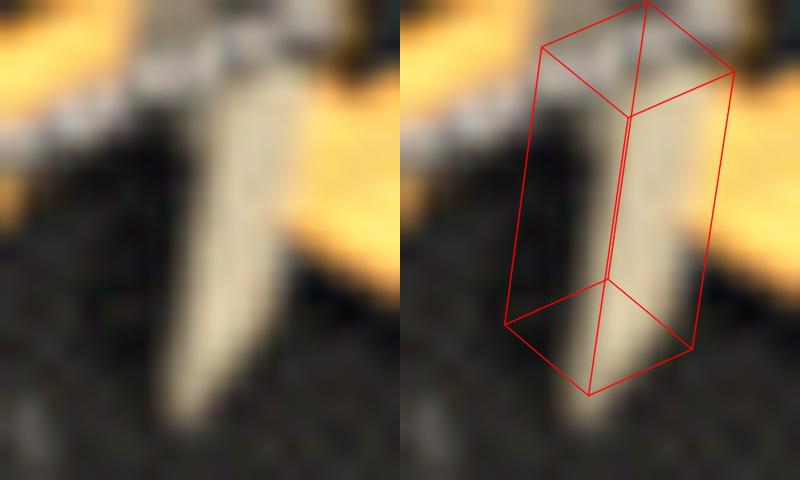

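```bash
cat >> h.py <<'E'
def snap(k,names=('scene','top')):
    from cell import arm
    S=[]
    for n in names:
        s=arm.observe();S.append(s);cv2.imwrite(f"pics/{n}{k}.png",arm.get_image(n))
        print(n,s['position'].round(4),s['ee_rot'].round(4),'F',s['force'].round(2),'w',round(s['width']*91.8,2),'t',round(s['clock'],2))
    return S
E
python3 - <<'E'
from ov import *
s=snap(2,('scene',))[0]
pos,rv=s['position'],s['ee_rot']
from cell import arm;print(arm.observe()['position'])
L=[]
for s in (1,-1):
    lo,hi=sorted((s*.046,s*.065));
    L+=edges(toolbox(pos,rv,(lo,-.03,-.0095),(hi,.019,.0095)),(0,0,255))
overlay('pics/o3.png',[('scene',(284,106,20,24),L),('scene',(315,93,20,24),L)],k=2,s=20)
E
```

```text
scene [0.4788 0.2303 0.2141] [-1.31   -1.0282  1.028 ] F [-0.27  0.3   0.36] w 91.68 t 1.95
[0.47856554 0.22703274 0.21375244]
```

View pics/o3.png

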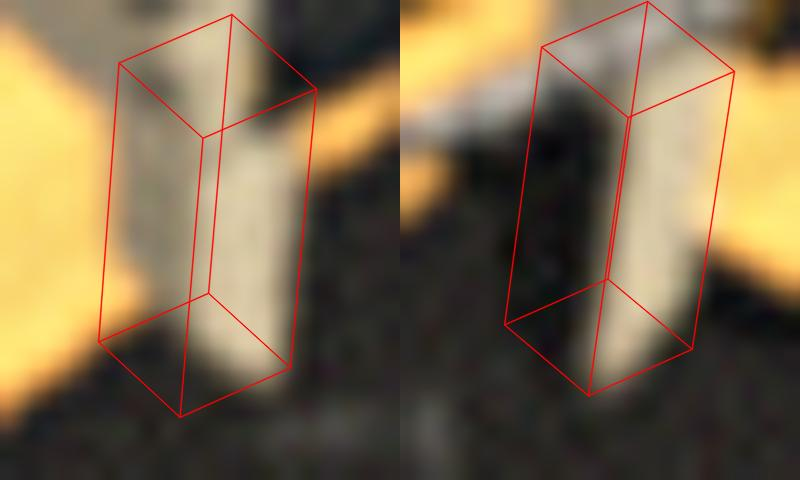

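```bash
python3 - <<'E'
import re
s=open('h.py').read()
s=s.replace("SS=8","cams['scene']['K'][0,2]-=.25;cams['scene']['K'][1,2]+=.85\ncams['top']['K'][0,2]+=TB[0];cams['top']['K'][1,2]+=TB[1]\nSS=8").replace("import json,os","TB=(0,0)\nimport json,os")
open('h.py','w').write(s)
E
python3 - <<'E'
from h import *
def cen(n,roi,f,t0,t1):
    u,v,w,h=roi;I=im(n)[v:v+h,u:u+w];g=f(I);a=np.clip((g-t0)/(t1-t0),0,1)
    Y,X=np.mgrid[v:v+h,u:u+w];return ((a*X).sum()/a.sum(),(a*Y).sum()/a.sum())
red=lambda I:I[...,2]-np.maximum(I[...,0],I[...,1])
wh=lambda I:I.min(2)
D=dict(washer=(dict(scene=cen('scene',(348,200,28,25),red,30,120),top=cen('top',(183,124,24,22),red,30,100)),.004),
nut=(dict(scene=cen('scene',(226,175,30,27),wh,90,150),top=cen('top',(236,213,25,27),wh,100,150)),.010),
nutb=(dict(scene=cen('scene',(142,305,40,38),wh,90,150),top=cen('top',(367,159,30,30),wh,100,150)),.010),
stub=(dict(scene=(204.2,259.5),top=(328.7,184.7)),.037))
for k,(d,z) in D.items():
    X=ray('scene',d['scene'],z);print(k,X.round(4),'top bias',(np.array(d['top'])-proj('top',X)[0]).round(2),tri(d)[0])
E
```

```text
washer [0.7193 0.1949 0.004 ] top bias [ 1.1  -1.64] [0.7219 0.1897 0.011 ]
nut [0.4069 0.0243 0.01  ] top bias [ 1.35 -2.22] [0.4125 0.0192 0.0184]
nutb [ 0.5653 -0.4115  0.01  ] top bias [ 0.69 -1.77] [ 0.569  -0.4126  0.0167]
stub [ 0.525  -0.2328  0.037 ] top bias [ 1.26 -2.31] [ 0.53   -0.236   0.0458]
```

```bash
python3 - <<'E'
from h import *
for d in ((0,0),(.25,-.85)):
    a=ray('scene',(296.4+d[0],145.1+d[1]),.108);b=ray('scene',(311.9+d[0],137.6+d[1]),.108)
    print(a,b,(a+b)/2,np.degrees(np.arctan2(*(b-a)[[1,0]])),np.linalg.norm(b-a))
s=np.array([190.7,201.7]);e=np.array([171.8,196.3]);a=ray('top',s,.108);b=ray('top',e,.108)
print('top',a,b,(a+b)/2,np.degrees(np.arctan2(*(b-a)[[1,0]])),np.linalg.norm(b-a))
from cell import arm;s=arm.observe();print(s['position'],s['dq'].round(3))
E
python3 -c "
from plan import *
go([.481,.215,.180],73.5,n=4)"
```

```text
[0.47134345 0.19379757 0.108     ] [0.48433373 0.25054615 0.108     ] [0.47783859 0.22217186 0.108     ] 77.10659445698097 0.05821639728788552
[0.46956211 0.19713271 0.108     ] [0.4825471 0.2540378 0.108    ] [0.47605461 0.22558525 0.108     ] 77.1459424885692 0.058367801783217176
top [0.47811326 0.18559757 0.108     ] [0.4961539  0.24204012 0.108     ] [0.48713358 0.21381884 0.108     ] 72.27463834394574 0.05925560150674152
[0.47856554 0.22703274 0.21375244] [ 0.049 -0.035  0.045  0.045 -0.006  0.007 -0.01 ]
from [0.4786 0.227  0.2138] F [ 0.33 -0.08 -0.05] t 2.0
4
[{"x": -0.28, "y": 0.84, "z": -0.14, "rx": -0.001, "ry": 0.01, "rz": -0.0}, {"x": -0.28, "y": 0.84, "z": -0.14, "rx": -0.001, "ry": 0.01, "rz": -0.0}, {"x": -0.27, "y": 0.84, "z": -0.14, "rx": -0.001, "ry": 0.01, "rz": -0.0}, {"x": -0.27, "y": 0.84, "z": -0.14, "rx": -0.001, "ry": 0.01, "rz": -0.0}]
```

Call:
move_arm(series=[{"x": -0.28, "y": 0.84, "z": -0.14, "rx": 0, "ry": 0.01, "rz": 0}, {"x": -0.28, "y": 0.84, "z": -0.14, "rx": 0, "ry": 0.01, "rz": 0}, {"x": -0.27, "y": 0.84, "z": -0.14, "rx": 0, "ry": 0.01, "rz": 0}, {"x": -0.27, "y": 0.84, "z": -0.14, "rx": 0, "ry": 0.01, "rz": 0}, {"x": 0, "y": 0, "z": 0, "rx": 0, "ry": 0, "rz": 0}, {"x": 0, "y": 0, "z": 0, "rx": 0, "ry": 0, "rz": 0}])

```text
clock: 2.75
position: [0.4809, 0.2088, 0.1768]
ee_rot: [-1.336, -0.981, 0.991]
force: [0.0, -0.0, 0.2]
width: 1.002
```

Run:
```python
from ov import *
s=snap(3)[0]
pos,rv=s['position'],s['ee_rot']
from cell import arm;q=arm.observe();print(q['position'],q['dq'].round(3))
R=Ro.from_rotvec(rv).as_matrix();print(R.round(3))
L=[]
for s in (1,-1):
    lo,hi=sorted((s*.046,s*.065));
    L+=edges(toolbox(pos,rv,(lo,-.03,-.0095),(hi,.019,.0095)),(0,0,255))
overlay('pics/o3.png',[('scene',(275,95,65,60),[]),],k=3,s=12)
overlay('pics/o4.png',[('scene',(275,95,65,60),L),],k=3,s=12)
```

```text
scene [0.4809 0.2088 0.1768] [-1.336  -0.9815  0.9911] F [ 0.05 -0.    0.25] w 92.0 t 2.75
top [0.4809 0.2087 0.1768] [-1.3362 -0.9814  0.9911] F [ 0.03 -0.55  0.17] w 91.98 t 2.8
[0.48096063 0.20889146 0.17689478] [-0.002 -0.002 -0.003 -0.002 -0.001 -0.001  0.   ]
[[ 0.294 -0.005 -0.956]
 [ 0.956 -0.004  0.294]
 [-0.005 -1.     0.003]]
```

View pics/o3.png

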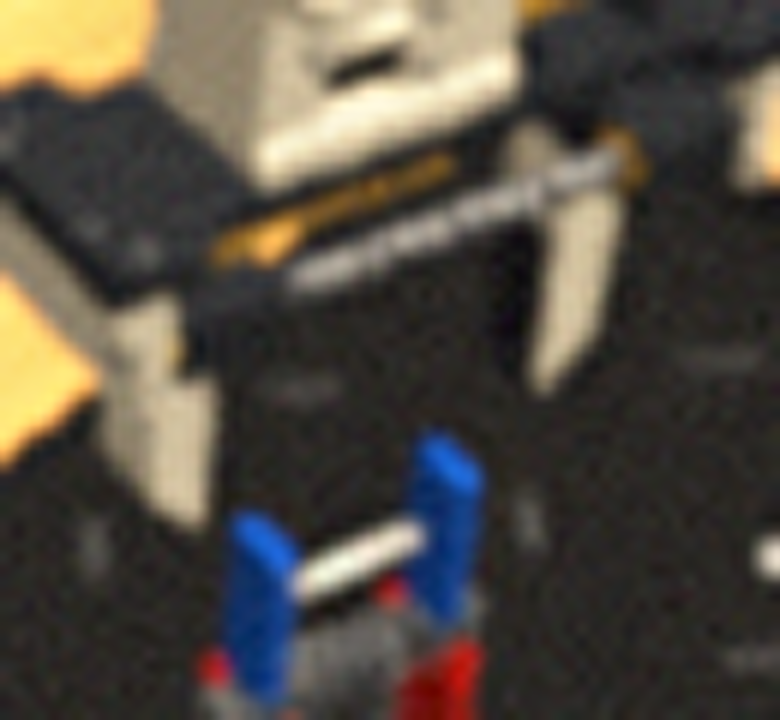

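View pics/o4.png

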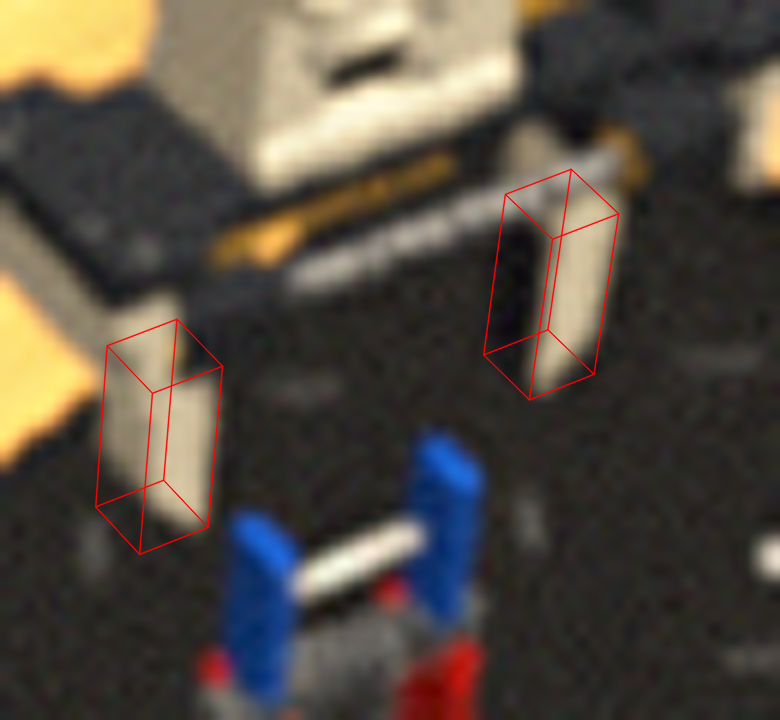

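View pics/top3.png

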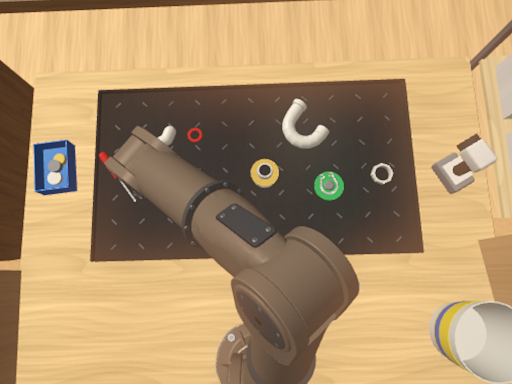

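Run:
```python
from ov import *
pos=[ 0.26923345, -0.56349269,  0.2449348 ];rv=[-1.38691569,  0.87599928, -0.87367619]
print(proj('top',pos),proj('scene',pos))
L=[]
for s in (1,-1):
    lo,hi=sorted((s*.046,s*.065));
    L+=edges(toolbox(pos,rv,(lo,-.03,-.0095),(hi,.019,.0095)),(0,0,255))
L+=edges(toolbox(pos,rv,(-.095,-.1,-.0375),(.095,-.047,.0375)),(255,0,0))
overlay('pics/o5.png',[('top',(420,210,92,75),L),],k=0,s=8)
```

```text
[[482.10609613 265.68326316]] [[ -1.17292209 231.88291985]]
```

View pics/o5.png

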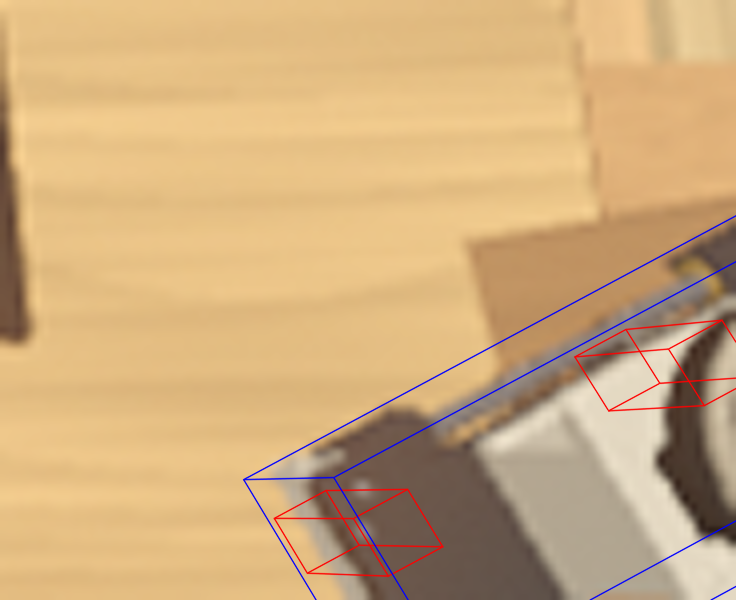

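Run:
```python
from ov import *
print(proj('scene',[0,0,0]),proj('top',[0,0,0]))
L=[]
for r,z in ((.13,0),(.13,.02),(.11,.02)): L.append((circ((0,0),z,r),(0,0,255),True))
overlay('pics/o6.png',[('scene',(100,95,95,70),L)],k=0,s=8)
overlay('pics/o7.png',[('top',(205,310,105,74),L)],k=0,s=7)
```

```text
[[147.87309564 132.46075749]] [[258.2979373  363.24794548]]
```

View pics/o6.png

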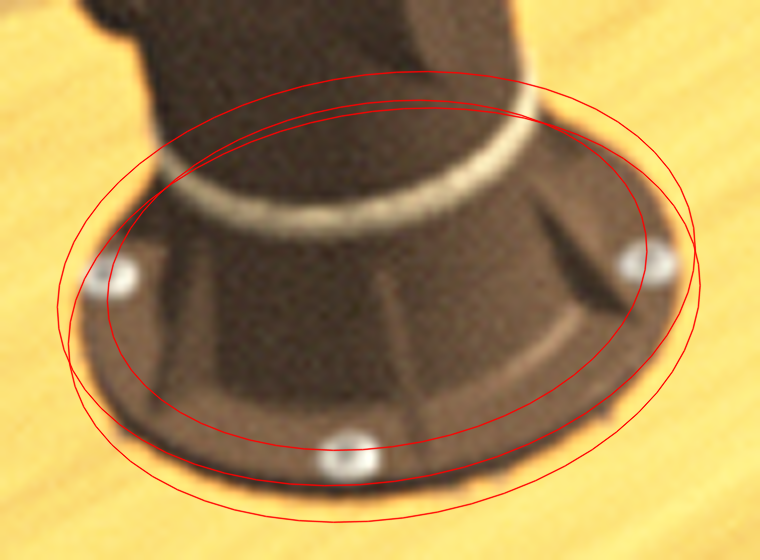

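View pics/o7.png

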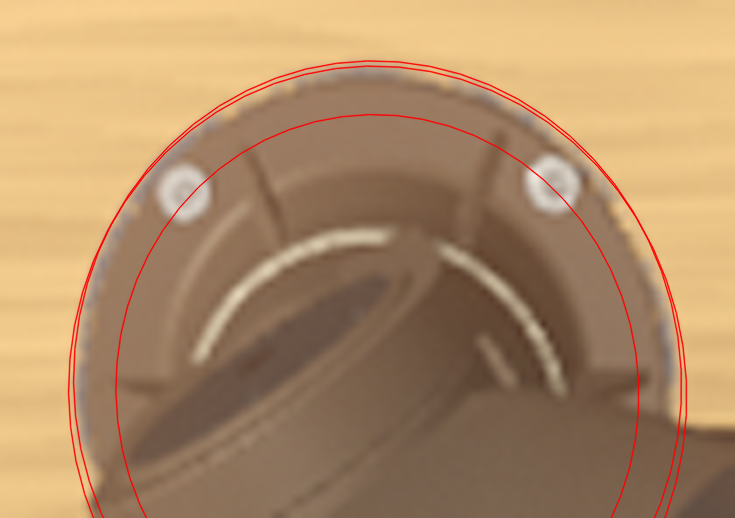

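Run:
```python
from h import *
sc=lambda x,y:np.array([100+(x+.5)/8-.5,95+(y+.5)/8-.5])
tp=lambda x,y:np.array([205+(x+.5)/7-.5,310+(y+.5)/7-.5])
B=dict(scene=sc(648,262),top=tp(185,193));C=dict(scene=sc(348,457),top=tp(553,184));A=sc(110,275)
for d in ((0,0),(.25,-.85)):
    f=lambda q:dict(scene=q['scene']+[-.25+.25,0] if 0 else q['scene']+np.array(d)*1,top=q['top'])
    # cams already corrected: adding d=(.25,-.85)->? bias K shift: observed-( -.25,.85)
    print(tri(f(B)),tri(f(C)))
from scipy.optimize import least_squares
# solve rb,ang,zb free; biases with prior 0.7px
def res(p,cams0=(0,0)):
    rb,an,zb,su,sv,tu,tv=p
    P=[np.array([rb*np.cos(an+k),rb*np.sin(an+k),zb]) for k in (np.pi/4,-np.pi/4,-3*np.pi/4)]
    r=[]
    r+=list(proj('scene',P[0])[0]+[su,sv]-B['scene']);r+=list(proj('top',P[0])[0]+[tu,tv]-B['top'])
    r+=list(proj('scene',P[1])[0]+[su,sv]-C['scene']);r+=list(proj('top',P[1])[0]+[tu,tv]-C['top'])
    r+=list(proj('scene',P[2])[0]+[su,sv]-A)
    return np.array(r)/.2
for zb in (.005,.01,.015,.02,.025,.03):
    s=least_squares(lambda p:res([p[0],p[1],zb,*p[2:]]),[.11,0,0,0,0,0]);print(zb,s.x.round(3),s.cost)
```

```text
(array([0.0788, 0.0786, 0.0192]), {'scene': array([ 0.15, -0.01]), 'top': array([0.2 , 0.14])}) (array([ 0.079 , -0.0784,  0.0173]), {'scene': array([ 0.15, -0.01]), 'top': array([0.19, 0.13])})
(array([0.0798, 0.0788, 0.0233]), {'scene': array([ 0.02, -0.  ]), 'top': array([0.02, 0.02])}) (array([ 0.0798, -0.0778,  0.0211]), {'scene': array([ 0.03, -0.  ]), 'top': array([0.04, 0.03])})
0.005 [ 0.112  0.    -0.639 -3.109 -0.236  0.598] 1.6679027936423794
0.01 [ 1.110e-01  1.000e-03 -3.920e-01 -1.944e+00 -2.330e-01  2.670e-01] 1.7313452944212133
0.015 [ 0.111  0.001 -0.143 -0.774 -0.23  -0.068] 1.9446353508262055
0.02 [ 0.111  0.001  0.106  0.402 -0.227 -0.405] 2.310451849498609
0.025 [ 1.110e-01  1.000e-03  3.560e-01  1.584e+00 -2.240e-01 -7.450e-01] 2.831520197838979
0.03 [ 1.100e-01  1.000e-03  6.080e-01  2.771e+00 -2.210e-01 -1.089e+00] 3.510613195706444
```

Run:
```python
from h import *
S="pics/scene0.png";T="pics/top0.png"
t=[]
for src,u,v in [(S,304,90),(T,84,240),(S,54,276),(T,404,230),(S,455,165),(T,86,80)]:
    t.append(cv2.resize(cv2.imread(src)[v:v+28,u:u+32],None,fx=8,fy=8,interpolation=cv2.INTER_CUBIC))
cv2.imwrite('pics/mc.png',np.vstack([np.hstack(t[0::2]),np.hstack(t[1::2])]))
crop(S,'pics/d1.png',100,195,50,38,8);crop(T,'pics/d2.png',320,260,50,38,8)
cv2.imwrite('pics/d.png',np.hstack([cv2.imread('pics/d1.png'),cv2.imread('pics/d2.png')]))
```

```text
(no output)
```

View pics/mc.png

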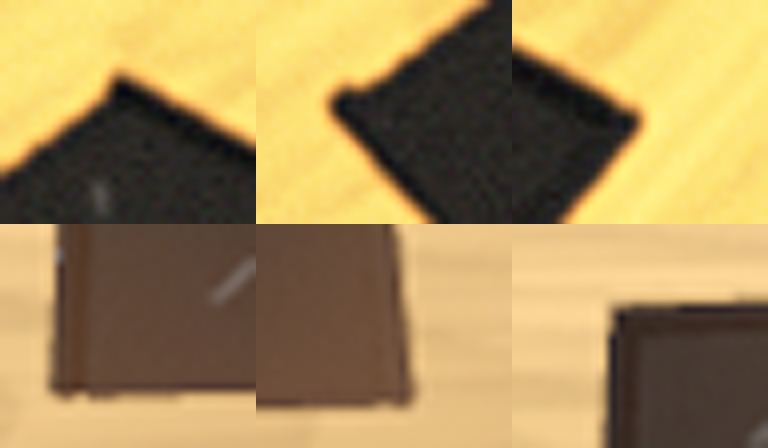

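View pics/d.png

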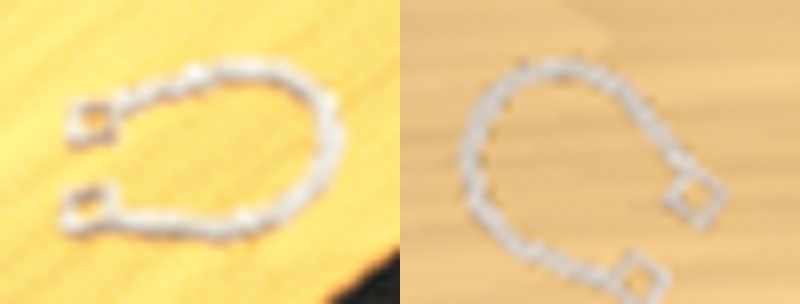

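Run:
```python
from h import *
sc=lambda x,y,u,v,s:np.array([u+(x+.5)/s-.5,v+(y+.5)/s-.5])
print('eye2',tri(dict(scene=sc(90,207,100,195,8),top=sc(297,195,320,260,8))))
print('eye1',tri(dict(scene=sc(95,122,100,195,8),top=sc(240,279,320,260,8))))
# mat corners
print(tri(dict(scene=sc(121,76,304,90,8),top=sc(52,390-224,84,240,8))))
print(tri(dict(scene=sc(334-256,102,54,276,8),top=sc(412-256,403-224,404,230,8))))
print(tri(dict(scene=sc(642-512,123,455,165,8),top=sc(612-512,308-224,86,80,8))))
print('grip',tri(dict(scene=(296.4,145.1),top=(190.7,201.7))),tri(dict(scene=(311.9,137.6),top=(171.8,196.3))))
```

```text
eye2 (array([ 0.2247, -0.3088,  0.0081]), {'scene': array([ 0.2, -0. ]), 'top': array([0.22, 0.13])})
eye1 (array([ 0.1941, -0.2847,  0.008 ]), {'scene': array([ 0.15, -0.  ]), 'top': array([0.16, 0.1 ])})
(array([0.3177, 0.5178, 0.0145]), {'scene': array([ 0.11, -0.03]), 'top': array([0.14, 0.13])})
(array([ 0.3169, -0.5175,  0.0113]), {'scene': array([-0.13, -0.01]), 'top': array([-0.13, -0.07])})
(array([0.8926, 0.519 , 0.0109]), {'scene': array([ 0.17, -0.08]), 'top': array([0.15, 0.17])})
grip (array([0.477 , 0.1848, 0.1175]), {'scene': array([-0.23,  0.06]), 'top': array([-0.25, -0.22])}) (array([0.4929, 0.2385, 0.1213]), {'scene': array([ 0.2 , -0.05]), 'top': array([0.22, 0.19])})
```

```bash
cat > pl.py <<'E'
from h import *
R={'scene':(285,122,38,34),'top':(160,182,42,32)}
M=[]
for n in R:
    u,v,w,h=R[n];I=im(n)[v:v+h,u:u+w];g=I[...,0]-np.maximum(I[...,1]*.9,I[...,2])
    print(n,np.percentile(g,[50,90,95,99]))
    a=np.clip((g-8)/(np.percentile(g,97)*.75-8),0,1);M.append((n,R[n],a.astype(np.float32)))
def mod(x):
    o=np.array([x[0],x[1],x[2]]);t=x[4]
    return [box(o,x[3],(-.009,.031-t,-.024),(.009,.031,.024)),box(o,x[3],(-.009,-.031,-.024),(.009,-.031+t,.024))]
x0=[.485,.2117,.117,np.radians(-16.5),.006];st=[.004,.004,.004,.05,.001]
x,f=fit(mod,x0,M,st);print('both',x.round(4),np.degrees(x[3]),f)
for m in M:
    q,f=fit(lambda p:mod([p[0],p[1],x[2],p[2],x[4]]),x0[:2]+[x0[3]],[m],st[:3]);print(m[0],q.round(4),np.degrees(q[2]),f)
from ov import *
L=[e for B in mod(x) for e in edges(B,(0,255,255))]
overlay('pics/o8.png',[(n,R[n],L) for n in R],s=9)
E
python3 pl.py
```

```text
scene [ -6.          52.17000084  68.92499695 105.44400291]
top [-11.          -6.          28.85        76.19900131]
both [ 0.4841  0.2123  0.1167 -0.2796  0.0066] -16.021857372734523 16.56839370727539
scene [ 0.484   0.2121 -0.2805] -16.069661799362688 7.491950035095215
top [ 0.4845  0.2125 -0.2862] -16.39733247003176 8.335481643676758
```

View pics/o8.png

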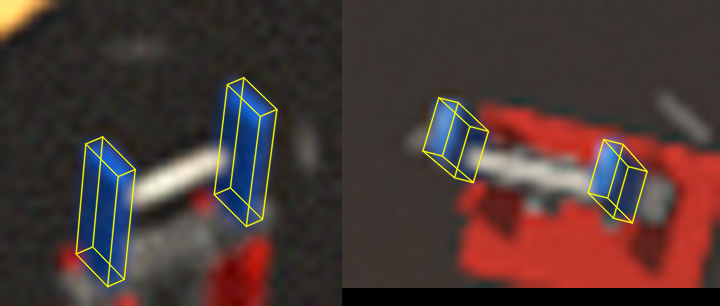

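```bash
python3 -c "
from plan import *
go([.4841,.2123,.130],73.9,n=4)"
```

```text
from [0.481  0.2089 0.1769] F [ 0.42 -0.19 -0.16] t 2.85
4
[{"x": 0.11, "y": 1.17, "z": -0.05, "rx": -0.001, "ry": -0.004, "rz": -0.001}, {"x": 0.11, "y": 1.17, "z": -0.05, "rx": -0.001, "ry": -0.004, "rz": -0.001}, {"x": 0.11, "y": 1.17, "z": -0.05, "rx": -0.001, "ry": -0.004, "rz": -0.001}, {"x": 0.11, "y": 1.17, "z": -0.05, "rx": -0.001, "ry": -0.004, "rz": -0.001}]
```

Call:
move_arm(series=[{"x": 0.14, "y": 1.17, "z": -0.06, "rx": -0.001, "ry": -0.004, "rz": -0.001}, {"x": 0.12, "y": 1.17, "z": -0.05, "rx": -0.001, "ry": -0.004, "rz": -0.001}, {"x": 0.11, "y": 1.17, "z": -0.05, "rx": -0.001, "ry": -0.004, "rz": -0.001}, {"x": 0.11, "y": 1.17, "z": -0.05, "rx": -0.001, "ry": -0.004, "rz": -0.001}, {"x": 0, "y": 0, "z": 0, "rx": 0, "ry": 0, "rz": 0}, {"x": 0, "y": 0, "z": 0, "rx": 0, "ry": 0, "rz": 0}])

```text
clock: 3.6
position: [0.4841, 0.2135, 0.1262]
ee_rot: [-1.329, -1.0, 1.0]
force: [-0.5, -1.0, 0.8]
width: 0.998
```

```bash
python3 -c "
from h import *
from ov import *
s=snap(4,('scene',))[0]
pos,rv=s['position'],s['ee_rot']
L=[]
for q in (1,-1):
    lo,hi=sorted((q*.046,q*.056));
    L+=edges(toolbox(pos,rv,(lo,-.03,-.0095),(hi,.019,.0095)),(0,0,255))
x=[.4841,.2123,.1167,np.radians(-16.1)]
for B in (box(np.array(x[:3]),x[3],(-.009,.0245,-.024),(.009,.031,.024)),box(np.array(x[:3]),x[3],(-.009,-.031,-.024),(.009,-.0245,.024))): L+=edges(B,(0,255,255))
overlay('pics/o9.png',[('scene',(278,110,58,55),L)],k=4,s=10)
from plan import *
go([.4841,.2123,.120],73.9,n=2)
"
```

```text
scene [0.4841 0.2135 0.1262] [-1.3294 -0.9999  1.0004] F [-0.55 -1.02  0.76] w 91.6 t 3.6
from [0.4841 0.2135 0.1263] F [0.2  0.13 0.39] t 3.65
2
[{"x": -0.06, "y": 0.31, "z": -0.02, "rx": 0.0, "ry": 0.0, "rz": -0.0}, {"x": -0.06, "y": 0.31, "z": -0.02, "rx": 0.0, "ry": 0.0, "rz": -0.0}]
```

View pics/o9.png

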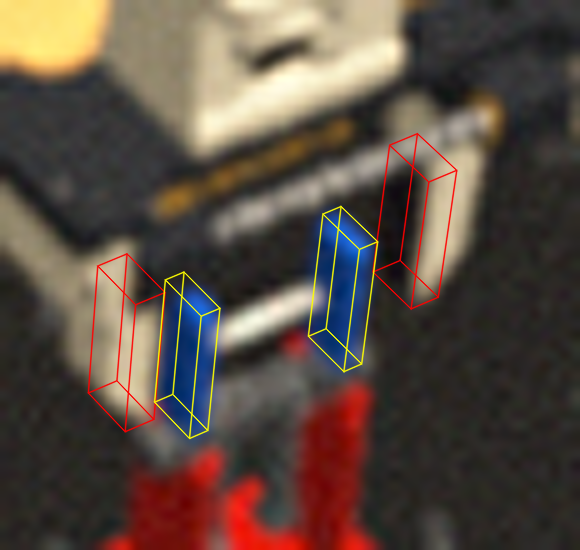

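Call:
move_arm(series=[{"x": -0.12, "y": 0, "z": 0, "rx": 0, "ry": 0, "rz": 0}, {"x": 0, "y": 0, "z": 0, "rx": 0, "ry": 0, "rz": 0}, {"x": 0, "y": 0, "z": 0, "rx": 0, "ry": 0, "rz": 0}, {"x": 0, "y": 0, "z": 0, "rx": 0, "ry": 0, "rz": 0}], jaw=6.7, newtons=9)

```text
clock: 4.15
position: [0.4843, 0.2124, 0.1273]
ee_rot: [-1.33, -1.001, 0.999]
force: [-1.5, -0.0, -1.3]
width: 0.731
```

```bash
python3 -c "
from plan import *
go([.4841,.2123,.112],73.9,n=4)
"
```

```text
from [0.4843 0.2124 0.1273] F [-1.55 -0.05 -1.3 ] t 4.15
4
[{"x": -0.0, "y": 0.38, "z": 0.01, "rx": 0.0, "ry": -0.0, "rz": 0.0}, {"x": -0.0, "y": 0.38, "z": 0.01, "rx": 0.0, "ry": -0.0, "rz": 0.0}, {"x": -0.0, "y": 0.38, "z": 0.01, "rx": 0.0, "ry": -0.0, "rz": 0.0}, {"x": -0.0, "y": 0.38, "z": 0.0, "rx": 0.0, "ry": -0.0, "rz": 0.0}]
```

Call:
move_arm(series=[{"x": 0, "y": 0.4, "z": 0, "rx": 0, "ry": 0, "rz": 0}, {"x": 0, "y": 0.4, "z": 0, "rx": 0, "ry": 0, "rz": 0}, {"x": 0, "y": 0.3, "z": 0, "rx": 0, "ry": 0, "rz": 0}, {"x": 0, "y": 0.2, "z": 0, "rx": 0, "ry": 0, "rz": 0}])

```text
clock: 4.65
position: [0.4843, 0.2123, 0.1133]
ee_rot: [-1.33, -1.001, 0.999]
force: [-0.1, 0.2, 0.5]
width: 0.731
```

Call:
move_arm(series=[{"x": 0, "y": 0.12, "z": 0, "rx": 0, "ry": 0, "rz": 0}, {"x": 0, "y": 0.12, "z": 0, "rx": 0, "ry": 0, "rz": 0}])

```text
clock: 4.9
position: [0.4842, 0.2123, 0.1106]
ee_rot: [-1.33, -1.001, 0.999]
force: [-0.5, 0.2, -0.3]
width: 0.733
```

Call:
move_arm(series=[{"x": 0, "y": 0.12, "z": 0, "rx": 0, "ry": 0, "rz": 0}, {"x": 0, "y": 0.12, "z": 0, "rx": 0, "ry": 0, "rz": 0}])

```text
clock: 5.15
position: [0.4843, 0.2124, 0.1081]
ee_rot: [-1.33, -1.001, 0.999]
force: [-0.4, -0.5, 0.0]
width: 0.731
```

Call:
move_arm(series=[{"x": 0, "y": 0.12, "z": 0, "rx": 0, "ry": 0, "rz": 0}, {"x": 0, "y": 0.1, "z": 0, "rx": 0, "ry": 0, "rz": 0}])

```text
clock: 5.4
position: [0.4845, 0.2124, 0.1071]
ee_rot: [-1.331, -1.001, 0.999]
force: [-3.7, -4.9, 19.9]
width: 0.732
```

Call:
move_arm(series=[{"x": 0, "y": -0.1, "z": 0, "rx": 0, "ry": 0, "rz": 0}, {"x": 0, "y": 0, "z": 0, "rx": 0, "ry": 0, "rz": 0}])

```text
clock: 5.65
position: [0.4846, 0.2125, 0.1084]
ee_rot: [-1.332, -1.002, 0.998]
force: [0.6, 0.7, -0.8]
width: 0.732
```

Call:
move_arm(series=[{"x": 0, "y": 0, "z": 0, "rx": 0, "ry": 0, "rz": 0}, {"x": 0, "y": 0, "z": 0, "rx": 0, "ry": 0, "rz": 0}, {"x": 0, "y": 0, "z": 0, "rx": 0, "ry": 0, "rz": 0}], jaw=5.9, newtons=10)

```text
clock: 6.02
position: [0.4846, 0.2123, 0.1083]
ee_rot: [-1.332, -1.001, 0.999]
force: [-0.1, -0.2, 2.1]
width: 0.676
```

Call:
move_arm(series=[{"x": 0, "y": -1.0, "z": 0, "rx": 0, "ry": 0, "rz": 0}, {"x": 0, "y": -1.0, "z": 0, "rx": 0, "ry": 0, "rz": 0}, {"x": 0, "y": -1.5, "z": 0, "rx": 0, "ry": 0, "rz": 0}, {"x": 0, "y": -2.5, "z": 0, "rx": 0, "ry": 0, "rz": 0}, {"x": 0, "y": -2.5, "z": 0, "rx": 0, "ry": 0, "rz": 0}, {"x": 0, "y": -1, "z": 0, "rx": 0, "ry": 0, "rz": 0}, {"x": 0, "y": 0, "z": 0, "rx": 0, "ry": 0, "rz": 0}], jaw=6.0, newtons=30)

```text
clock: 6.9
position: [0.4838, 0.2125, 0.2095]
ee_rot: [-1.332, -1.002, 0.999]
force: [0.1, 0.2, -2.4]
width: 0.658
```

```bash
cat > pmodel.py <<'E'
from ov import *
# pliers drawn in tool frame; G = TCP->grip offset up (m) (grip = TCP + G up), xo = offset of pliers along tool z
def pliers(pos,rv,d=.002,G=.004,xo=0.,rot=0.,full=True):
    R=Ro.from_rotvec(rv).as_matrix()@Ro.from_rotvec([0,rot,0]).as_matrix()
    rv2=Ro.from_matrix(R).as_rotvec();L=[]
    for s in (1,-1):
        yp=s*(.013+d/2)   # pins (tool x)
        b=toolbox(pos,rv2,(yp-.002,.0865-G,xo-.002),(yp+.002,.091-G,xo+.002));L+=edges(b,(255,255,0))
        b=toolbox(pos,rv2,(yp-.0065,.0825-G,xo-.0055),(yp+.0065,.0865-G,xo+.0055));L+=edges(b,(0,255,0))
        yh=s*(.031-d/2);lo,hi=sorted((yh,yh-s*.0065))
        if full:L+=edges(toolbox(pos,rv2,(lo,-.024-G,xo-.009),(hi,.024-G,xo+.009)),(0,255,255))
    return L
def tipsmid(pos,rv,G=.004,xo=0.): return np.array(pos)+Ro.from_rotvec(rv).as_matrix()@[0,.091-G,xo]
E
python3 -c "
from pmodel import *
s=snap(5,('scene',))[0]
p,r=s['position'],s['ee_rot']
overlay('pics/o10.png',[('scene',(275,75,60,70),[]),('scene',(275,75,60,70),pliers(p,r))],k=5,s=6)
"
```

```text
scene [0.4838 0.2125 0.2095] [-1.3316 -1.0021  0.9985] F [ 0.13  0.24 -2.35] w 60.42 t 6.9
```

View pics/o10.png

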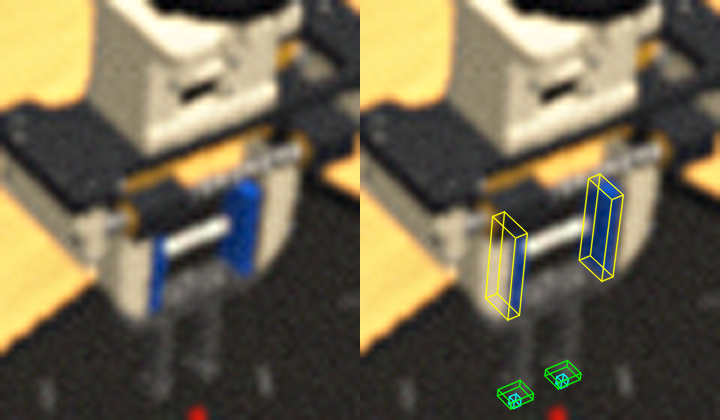

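```bash
python3 -c "
from pmodel import *
p=[0.4838,0.2125,0.2095];r=[-1.3316,-1.0021,0.9985]
# contrast stretch
I=cv2.imread('pics/scene5.png').astype(float);cv2.imwrite('pics/scene95.png',np.clip((I-15)*2.5,0,255))
overlay('pics/o11.png',[('scene',(290,110,35,40),[]),('scene',(290,110,35,40),pliers(p,r,G=.0083))],k=95,s=11)
"
```

```text
[ WARN:0@0.509] global loadsave.cpp:1063 imwrite_ Unsupported depth image for selected encoder is fallbacked to CV_8U.
```

View pics/o11.png

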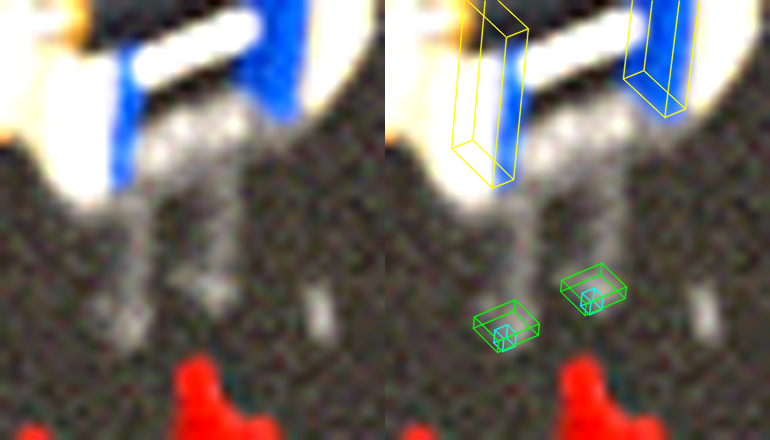

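```bash
python3 -c "
from ov import *
overlay('pics/e1.png',[('scene',(205,255,22,24),[]),('top',(315,168,22,24),[])],k=0,s=18)
"
```

```text
(no output)
```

View pics/e1.png

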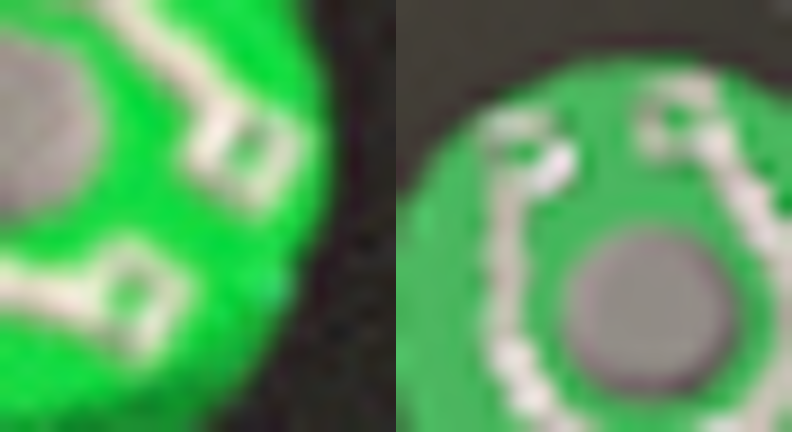

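```bash
python3 -c "
from h import *
sc=lambda x,y,u,v,s:np.array([u+(x+.5)/s-.5,v+(y+.5)/s-.5])
l=tri(dict(scene=sc(247,152,205,255,18),top=sc(132,150,315,168,18)))
r=tri(dict(scene=sc(140,298,205,255,18),top=sc(281,117,315,168,18)))
print(l,r,np.linalg.norm(l[0]-r[0]))
m=(l[0]+r[0])/2;d=(l[0]-r[0]);a=np.degrees(np.arctan2(d[1],d[0]));print(m,a, 'ring center',m[:2]-.033*np.array([np.cos(np.radians(a-90)),np.sin(np.radians(a-90))]))
"
sed -i 's/^mod=lambda x.*/mod=lambda x:[circ(x[:2],.041,.046)]/; s/^mod3=.*/mod3=lambda x:[np.vstack([circ(x[:2],x[2],.046),circ(x[:2],x[2]-.03,.040)])]/' cap.py; python3 cap.py
```

```text
(array([ 0.5604, -0.2172,  0.0405]), {'scene': array([ 0.08, -0.01]), 'top': array([0.08, 0.06])}) (array([ 0.5659, -0.2435,  0.0394]), {'scene': array([ 0.02, -0.  ]), 'top': array([0.02, 0.01])}) 0.026891448454852685
[ 0.56315 -0.23035  0.03995] 101.81178048242946 ring center [ 0.53084876 -0.23710501]
both (array([ 0.53137429, -0.23842833]), np.float64(293.71575927734375))
scene (array([ 0.53477162, -0.24141128]), np.float64(47.39595031738281))
top (array([ 0.52895749, -0.23572018]), np.float64(187.6231689453125))
z free (array([ 0.52976409, -0.23723611,  0.03715513]), np.float64(201.30091857910156))
r free (array([ 0.52485053, -0.23422803,  0.04425304]), np.float64(357.0110778808594))
```

```bash
python3 -c "
from plan import *
go([.5632,-.2304,.205],101.5,n=9)"
```

```text
from [0.4837 0.2123 0.209 ] F [ 0.16  0.51 -2.63] t 6.95
9
[{"x": -4.48, "y": 0.05, "z": -2.21, "rx": 0.0, "ry": -0.053, "rz": -0.0}, {"x": -4.59, "y": 0.05, "z": -1.97, "rx": 0.0, "ry": -0.053, "rz": -0.0}, {"x": -4.69, "y": 0.05, "z": -1.72, "rx": 0.0, "ry": -0.053, "rz": -0.0}, {"x": -4.78, "y": 0.05, "z": -1.47, "rx": 0.0, "ry": -0.053, "rz": -0.0}, {"x": -4.85, "y": 0.05, "z": -1.21, "rx": 0.0, "ry": -0.053, "rz": -0.0}, {"x": -4.91, "y": 0.05, "z": -0.95, "rx": 0.0, "ry": -0.053, "rz": -0.0}, {"x": -4.95, "y": 0.05, "z": -0.69, "rx": 0.0, "ry": -0.053, "rz": -0.0}, {"x": -4.98, "y": 0.05, "z": -0.42, "rx": 0.0, "ry": -0.053, "rz": -0.0}, {"x": -5.0, "y": 0.04, "z": -0.15, "rx": 0.0, "ry": -0.053, "rz": -0.0}]
```

Call:
move_arm(series=[{"x": -3.0, "y": 0.05, "z": -1.5, "rx": 0.0, "ry": -0.053, "rz": 0}, {"x": -4.59, "y": 0.05, "z": -1.97, "rx": 0.0, "ry": -0.053, "rz": 0}, {"x": -4.69, "y": 0.05, "z": -1.72, "rx": 0.0, "ry": -0.053, "rz": 0}, {"x": -4.78, "y": 0.05, "z": -1.47, "rx": 0.0, "ry": -0.053, "rz": 0}, {"x": -4.85, "y": 0.05, "z": -1.21, "rx": 0.0, "ry": -0.053, "rz": 0}, {"x": -4.91, "y": 0.05, "z": -0.95, "rx": 0.0, "ry": -0.053, "rz": 0}, {"x": -4.95, "y": 0.05, "z": -0.69, "rx": 0.0, "ry": -0.053, "rz": 0}, {"x": -4.98, "y": 0.05, "z": -0.42, "rx": 0.0, "ry": -0.053, "rz": 0}, {"x": -3, "y": 0.04, "z": -0.3, "rx": 0.0, "ry": -0.03, "rz": 0}, {"x": -1.5, "y": 0.04, "z": 0, "rx": 0.0, "ry": 0, "rz": 0}, {"x": 0, "y": 0, "z": 0, "rx": 0.0, "ry": 0, "rz": 0}])

```text
clock: 8.32
position: [0.5614, -0.2211, 0.1918]
ee_rot: [-1.1, -1.341, 1.351]
force: [-0.6, 1.4, -2.8]
width: 0.657
```

```bash
python3 -c "
from plan import *
go([.5632,-.2304,.152],101.5,n=4)"
```

```text
from [ 0.5614 -0.2211  0.1918] F [-0.62  1.42 -2.79] t 8.32
4
[{"x": -0.24, "y": 0.99, "z": -0.01, "rx": -0.003, "ry": -0.002, "rz": 0.002}, {"x": -0.24, "y": 0.99, "z": -0.01, "rx": -0.003, "ry": -0.002, "rz": 0.002}, {"x": -0.24, "y": 0.99, "z": -0.0, "rx": -0.003, "ry": -0.002, "rz": 0.002}, {"x": -0.24, "y": 1.0, "z": -0.0, "rx": -0.003, "ry": -0.002, "rz": 0.002}]
```

Call:
move_arm(series=[{"x": -0.24, "y": 0.99, "z": 0, "rx": -0.003, "ry": -0.002, "rz": 0.002}, {"x": -0.24, "y": 0.99, "z": 0, "rx": -0.003, "ry": -0.002, "rz": 0.002}, {"x": -0.24, "y": 0.99, "z": 0, "rx": -0.003, "ry": -0.002, "rz": 0.002}, {"x": -0.24, "y": 0.9, "z": 0, "rx": -0.003, "ry": -0.002, "rz": 0.002}, {"x": 0, "y": 0, "z": 0, "rx": 0.0, "ry": 0, "rz": 0}, {"x": 0, "y": 0, "z": 0, "rx": 0.0, "ry": 0, "rz": 0}])

```text
clock: 9.07
position: [0.5627, -0.2255, 0.1501]
ee_rot: [-1.105, -1.359, 1.36]
force: [0.2, 0.3, -2.7]
width: 0.656
```

```bash
python3 -c "
from pmodel import *
s=snap(6)[0]
p,r=s['position'],s['ee_rot'];print(Ro.from_rotvec(r).as_matrix().round(4))
I=cv2.imread('pics/scene6.png').astype(float)
R=('scene',(185,225,45,62))
overlay('pics/o12.png',[R+([],),R+(pliers(p,r,G=.0083,d=.002),)],k=6,s=9)
"
```

```text
scene [ 0.5627 -0.2255  0.1501] [-1.1054 -1.359   1.3595] F [ 0.19  0.29 -2.67] w 60.2 t 9.07
top [ 0.5627 -0.2255  0.1501] [-1.1054 -1.3589  1.3596] F [-0.1   0.4  -2.18] w 59.79 t 9.12
[[-2.043e-01  3.000e-04 -9.789e-01]
 [ 9.789e-01 -6.000e-04 -2.043e-01]
 [-6.000e-04 -1.000e+00 -2.000e-04]]
```

View pics/o12.png

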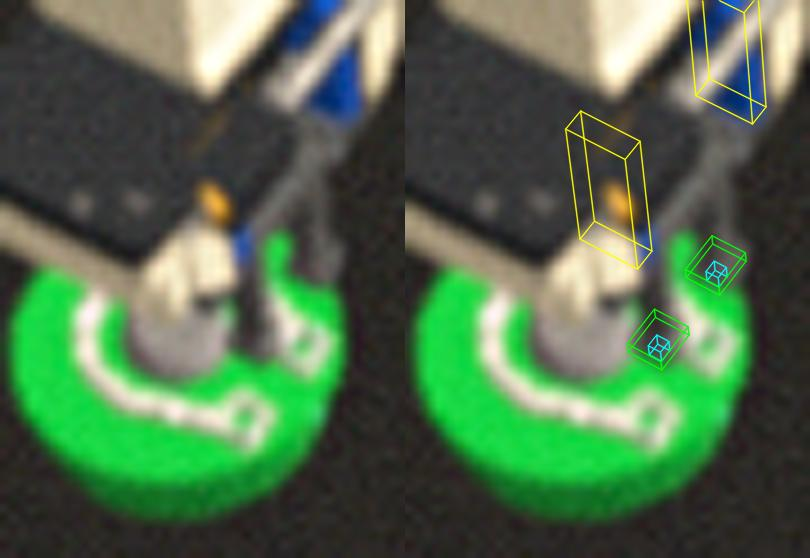

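View pics/top6.png

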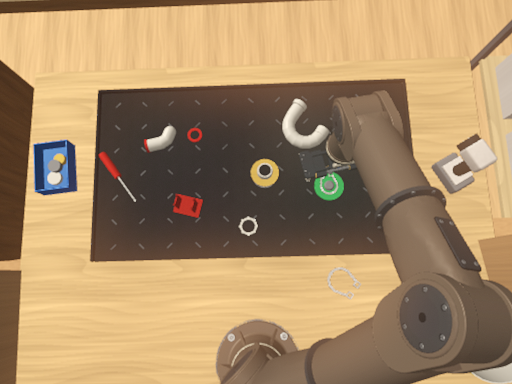

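```bash
python3 -c "
from pmodel import *
I=cv2.imread('pics/scene6.png').astype(float);cv2.imwrite('pics/scene96.png',np.clip((I-10)*1.8,0,255).astype(np.uint8))
p=[ 0.5627,-0.2255,0.1501];r=[-1.1054,-1.359,1.3595]
R=('scene',(205,235,24,36))
overlay('pics/o12.png',[R+([],),R+(pliers(p,r,G=.0083,d=.002,full=False),)],k=96,s=16)
R=('top',(315,160,26,36))
overlay('pics/o13.png',[R+([],),R+(pliers(p,r,G=.0083,d=.002,full=True),)],k=6,s=15)
"
```

View pics/o12.png

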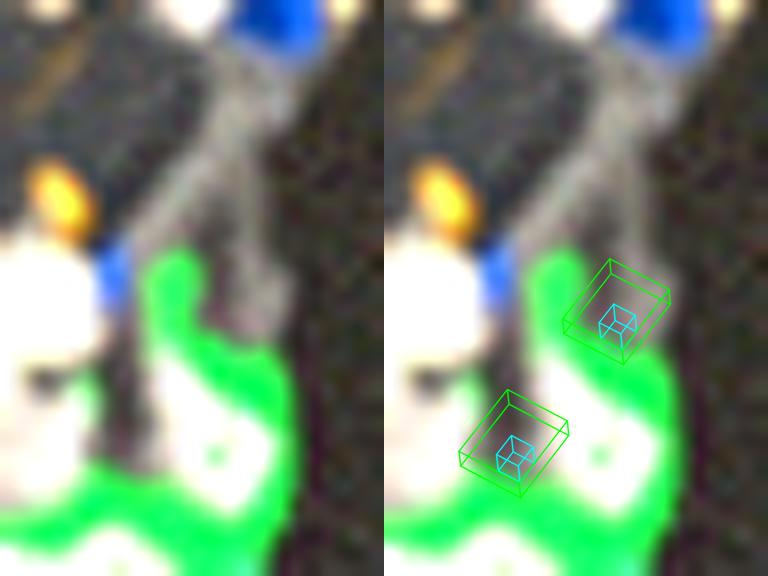

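View pics/o13.png

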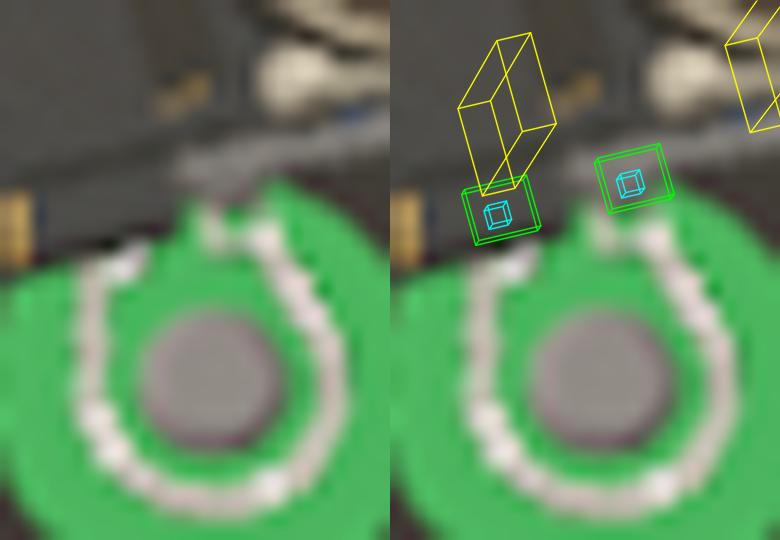

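Call:
move_arm(series=[{"x": -0.3, "y": 0.7, "z": 0, "rx": 0, "ry": 0, "rz": 0}, {"x": -0.3, "y": 0.7, "z": 0, "rx": 0, "ry": 0, "rz": 0}, {"x": 0, "y": 0.5, "z": 0, "rx": 0, "ry": 0, "rz": 0}, {"x": 0, "y": 0, "z": 0, "rx": 0.0, "ry": 0, "rz": 0}, {"x": 0, "y": 0, "z": 0, "rx": 0.0, "ry": 0, "rz": 0}])

```text
clock: 9.8
position: [0.5642, -0.2322, 0.13]
ee_rot: [-1.106, -1.359, 1.359]
force: [0.2, 0.0, -1.4]
width: 0.655
```

```bash
python3 -c "
from pmodel import *
s=snap(7)[0]
p,r=s['position'],s['ee_rot']
for n in ('scene','top'):
    I=cv2.imread(f'pics/{n}7.png').astype(float);cv2.imwrite(f'pics/{n}97.png',np.clip((I-10)*1.3,0,255).astype(np.uint8))
R=('scene',(198,238,36,36));L=pliers(p,r,G=.0083,d=.002,full=False)
overlay('pics/o12.png',[R+([],),R+(L,)],k=97,s=11)
R=('top',(310,155,30,36))
overlay('pics/o13.png',[R+([],),R+(L,)],k=97,s=13)
"
```

```text
scene [ 0.5642 -0.2322  0.13  ] [-1.1062 -1.3587  1.3592] F [ 0.21  0.02 -1.37] w 60.12 t 9.8
top [ 0.5642 -0.2322  0.13  ] [-1.1063 -1.3587  1.3593] F [ 0.18 -0.3  -2.13] w 59.85 t 9.85
```

View pics/o12.png

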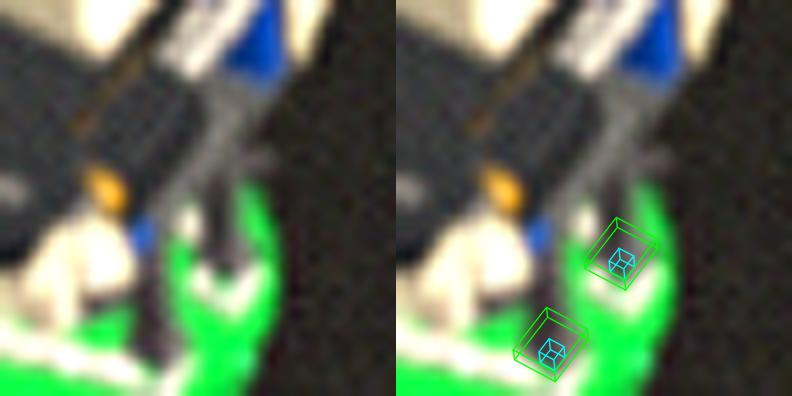

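View pics/o13.png

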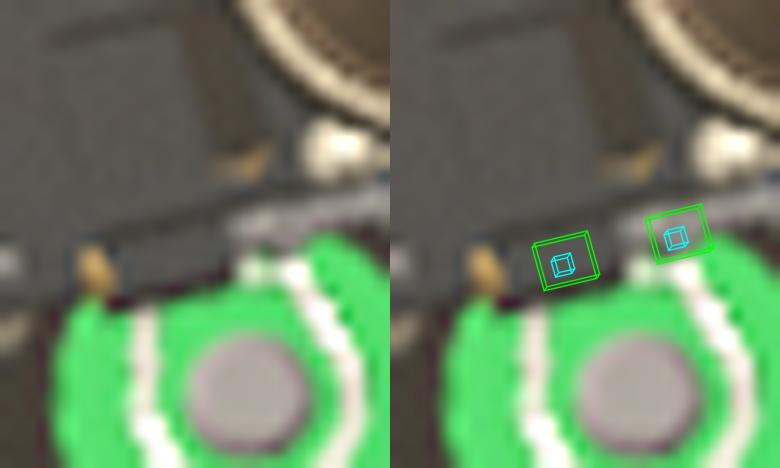

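```bash
python3 -c "
from pmodel import *
p=np.array([0.5642,-0.2322,0.13]);r=[-1.1062,-1.3587,1.3592];R=Ro.from_rotvec(r).as_matrix();print(R[:,1])
eyes=dict(l=dict(scene=(218.25,262.97),top=(321.86,175.86)),r=dict(scene=(212.3,271.1),top=(330.14,174.0)))
for k,s in (('l',1),('r',-1)):
    pin=p+R@[s*.014,.0827,0]
    for z in (.036,.038,.040,.042,.044):
        a=ray('scene',eyes[k]['scene'],z);b=ray('top',eyes[k]['top'],z);print(k,z,'scene',((a-pin)[:2]*1000).round(1),'top',((b-pin)[:2]*1000).round(1))
"
```

```text
[ 6.42583049e-04 -8.90561391e-04 -9.99999397e-01]
l 0.036 scene [-3.4  3.1] top [0.3 0.8]
l 0.038 scene [-2.4  2.2] top [-0.2  1.1]
l 0.04 scene [-1.4  1.4] top [-0.7  1.5]
l 0.042 scene [-0.4  0.5] top [-1.2  1.8]
l 0.044 scene [ 0.6 -0.3] top [-1.7  2.2]
r 0.036 scene [-2.9  3.7] top [-0.3  1.9]
r 0.038 scene [-1.9  2.9] top [-0.7  2.3]
r 0.04 scene [-0.9  2.1] top [-1.2  2.6]
r 0.042 scene [0.1 1.3] top [-1.7  3. ]
r 0.044 scene [1.1 0.6] top [-2.2  3.4]
```

Call:
move_arm(series=[{"x": 0.2, "y": 0.1, "z": 0.06, "rx": 0, "ry": 0, "rz": 0}, {"x": 0, "y": 0.1, "z": 0, "rx": 0, "ry": 0, "rz": 0}, {"x": 0, "y": 0.08, "z": 0, "rx": 0, "ry": 0, "rz": 0}])

```text
clock: 10.28
position: [0.5633, -0.2301, 0.1276]
ee_rot: [-1.107, -1.359, 1.359]
force: [0.2, 0.9, -2.6]
width: 0.655
```

Call:
move_arm(series=[{"x": 0, "y": 0.08, "z": 0, "rx": 0, "ry": 0, "rz": 0}, {"x": 0, "y": 0.06, "z": 0, "rx": 0, "ry": 0, "rz": 0}])

```text
clock: 10.52
position: [0.5634, -0.2301, 0.1261]
ee_rot: [-1.107, -1.359, 1.359]
force: [-0.5, -0.6, -2.7]
width: 0.654
```

Call:
move_arm(series=[{"x": 0, "y": 0.07, "z": 0, "rx": 0, "ry": 0, "rz": 0}])

```text
clock: 10.65
position: [0.5634, -0.2301, 0.1254]
ee_rot: [-1.107, -1.359, 1.359]
force: [-0.1, -0.5, -2.1]
width: 0.657
```

Call:
move_arm(series=[{"x": 0, "y": 0.06, "z": 0, "rx": 0, "ry": 0, "rz": 0}])

```text
clock: 10.78
position: [0.5634, -0.2302, 0.1247]
ee_rot: [-1.107, -1.359, 1.359]
force: [-0.3, -0.4, -2.1]
width: 0.655
```

Call:
move_arm(series=[{"x": 0, "y": 0.06, "z": 0, "rx": 0, "ry": 0, "rz": 0}])

```text
clock: 10.9
position: [0.5634, -0.2302, 0.124]
ee_rot: [-1.107, -1.359, 1.359]
force: [-0.8, -0.5, -2.7]
width: 0.656
```

Call:
move_arm(series=[{"x": 0, "y": 0.06, "z": 0, "rx": 0, "ry": 0, "rz": 0}])

```text
clock: 11.02
position: [0.5634, -0.2302, 0.1234]
ee_rot: [-1.107, -1.359, 1.359]
force: [-0.2, -0.2, -2.6]
width: 0.655
```

Call:
move_arm(series=[{"x": 0, "y": 0.06, "z": 0, "rx": 0, "ry": 0, "rz": 0}])

```text
clock: 11.15
position: [0.5634, -0.2302, 0.1228]
ee_rot: [-1.107, -1.359, 1.359]
force: [0.0, 0.7, -2.0]
width: 0.654
```

Call:
move_arm(series=[{"x": 0, "y": 0.05, "z": 0, "rx": 0, "ry": 0, "rz": 0}])

```text
clock: 11.28
position: [0.5634, -0.2302, 0.1222]
ee_rot: [-1.107, -1.359, 1.359]
force: [-0.2, -0.2, -2.2]
width: 0.653
```

```bash
python3 -c "
from pmodel import *
s=snap(8,('scene',))[0]
p,r=s['position'],s['ee_rot']
R=('scene',(198,238,36,36));L=pliers(p,r,G=.0083,d=.002,full=False)
overlay('pics/o12.png',[R+([],),R+(L,)],k=8,s=11)
"
```

```text
scene [ 0.5634 -0.2302  0.1222] [-1.107  -1.3592  1.3594] F [-0.2  -0.21 -2.19] w 59.95 t 11.28
```

View pics/o12.png

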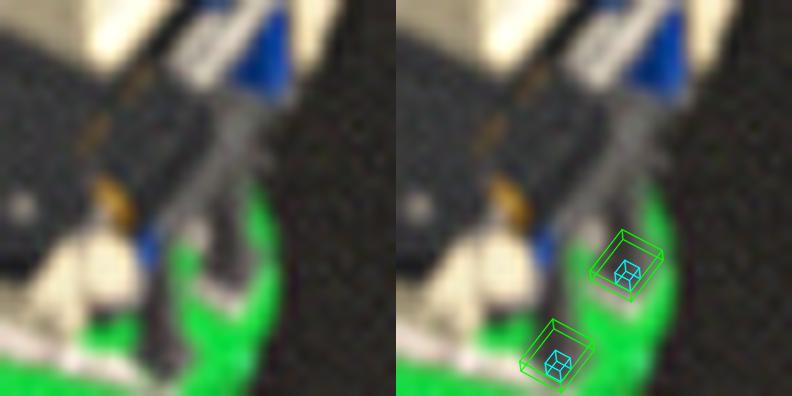

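Call:
move_arm(series=[{"x": 0, "y": 0.06, "z": 0, "rx": 0, "ry": 0, "rz": 0}])

```text
clock: 11.45
position: [0.5635, -0.2302, 0.1218]
ee_rot: [-1.107, -1.359, 1.359]
force: [-0.2, 0.1, 4.0]
width: 0.653
```

Call:
move_arm(series=[{"x": 0, "y": 0.06, "z": 0, "rx": 0, "ry": 0, "rz": 0}])

```text
clock: 11.58
position: [0.5637, -0.2302, 0.1218]
ee_rot: [-1.108, -1.359, 1.359]
force: [-1.5, 0.7, 5.3]
width: 0.654
```

Call:
move_arm(series=[{"x": 0, "y": 0.06, "z": 0, "rx": 0, "ry": 0, "rz": 0}])

```text
clock: 11.7
position: [0.5639, -0.2301, 0.1218]
ee_rot: [-1.108, -1.36, 1.36]
force: [-1.7, 0.7, 5.3]
width: 0.654
```

Call:
move_arm(series=[{"x": 0, "y": 0.06, "z": 0, "rx": 0, "ry": 0, "rz": 0}])

```text
clock: 11.82
position: [0.564, -0.23, 0.1218]
ee_rot: [-1.109, -1.36, 1.36]
force: [-1.2, -0.3, 5.2]
width: 0.654
```

Call:
move_arm(series=[{"x": 0, "y": 0.05, "z": 0, "rx": 0, "ry": 0, "rz": 0}])

```text
clock: 11.95
position: [0.5642, -0.2299, 0.1217]
ee_rot: [-1.109, -1.36, 1.36]
force: [-2.0, 0.7, 5.3]
width: 0.653
```

Call:
move_arm(series=[{"x": 0, "y": -0.03, "z": 0.05, "rx": 0, "ry": 0, "rz": 0}, {"x": 0, "y": 0, "z": 0, "rx": 0, "ry": 0, "rz": 0}, {"x": 0, "y": 0, "z": 0, "rx": 0, "ry": 0, "rz": 0}], jaw=5.0, newtons=50)

```text
clock: 12.32
position: [0.5638, -0.2305, 0.1218]
ee_rot: [-1.11, -1.36, 1.36]
force: [-1.7, -0.0, 1.2]
width: 0.548
```

```bash
python3 -c "
from pmodel import *
s=snap(9)[0]
p,r=s['position'],s['ee_rot']
R=('scene',(180,238,54,46))
overlay('pics/o12.png',[R+([],)],k=9,s=14)
R=('top',(305,155,48,48))
overlay('pics/o13.png',[R+([],)],k=9,s=12)
"
```

```text
scene [ 0.5638 -0.2305  0.1218] [-1.1102 -1.3598  1.3597] F [-1.69 -0.03  1.17] w 50.33 t 12.32
top [ 0.5638 -0.2304  0.1219] [-1.1101 -1.3599  1.3598] F [-0.74 -0.82  1.22] w 50.1 t 12.38
```

View pics/o12.png

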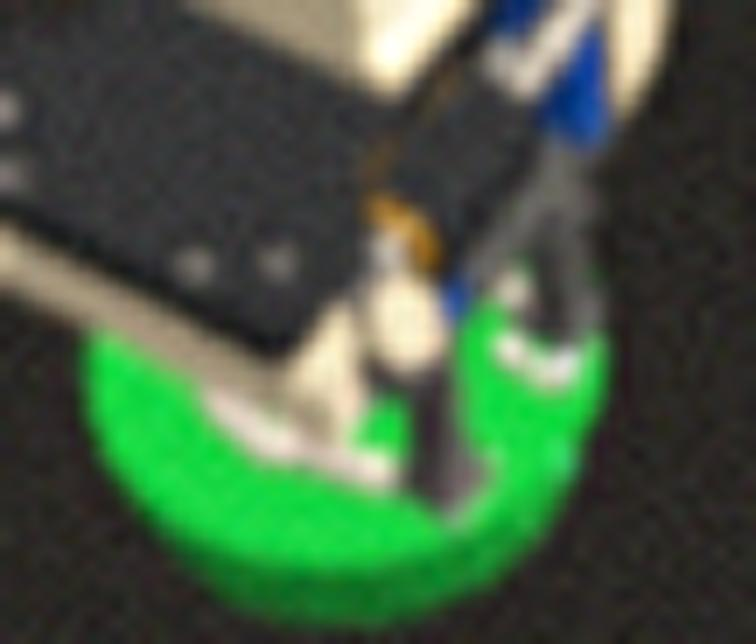

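View pics/o13.png

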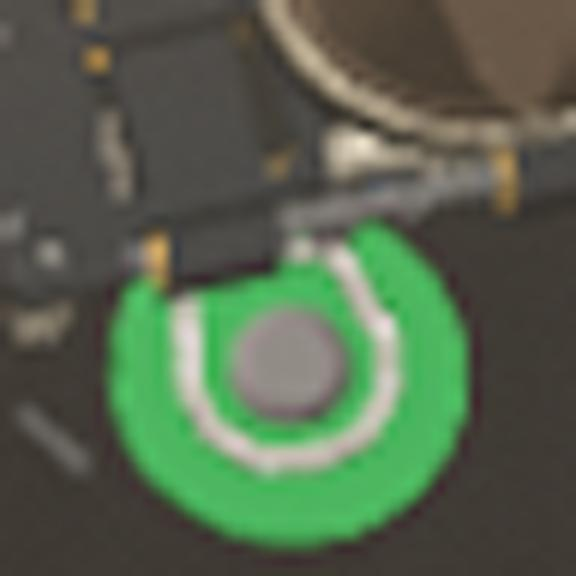

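Call:
move_arm(series=[{"x": 0, "y": 0, "z": 0, "rx": 0, "ry": 0, "rz": 0}, {"x": 0, "y": 0, "z": 0, "rx": 0, "ry": 0, "rz": 0}, {"x": 0, "y": 0, "z": 0, "rx": 0, "ry": 0, "rz": 0}], jaw=3.9)

```text
clock: 12.8
position: [0.564, -0.2311, 0.1219]
ee_rot: [-1.111, -1.359, 1.36]
force: [0.0, -1.5, 0.4]
width: 0.431
```

Call:
move_arm(series=[{"x": 0, "y": 0, "z": 0, "rx": 0, "ry": 0, "rz": 0}, {"x": 0, "y": 0, "z": 0, "rx": 0, "ry": 0, "rz": 0}, {"x": 0, "y": 0, "z": 0, "rx": 0, "ry": 0, "rz": 0}], jaw=3.25)

```text
clock: 13.18
position: [0.564, -0.2313, 0.122]
ee_rot: [-1.112, -1.359, 1.36]
force: [-0.6, -0.5, 0.5]
width: 0.357
```

```bash
python3 -c "
from pmodel import *
s=snap(10)[0]
R=('scene',(180,238,54,46))
overlay('pics/o12.png',[R+([],)],k=10,s=14)
R=('top',(305,155,48,48))
overlay('pics/o13.png',[R+([],)],k=10,s=12)
"
```

```text
scene [ 0.564  -0.2313  0.122 ] [-1.1117 -1.3593  1.3599] F [-0.6  -0.51  0.49] w 32.79 t 13.18
top [ 0.564  -0.2314  0.1219] [-1.1116 -1.3593  1.3599] F [-0.43 -1.45  0.52] w 32.91 t 13.22
```

View pics/o12.png

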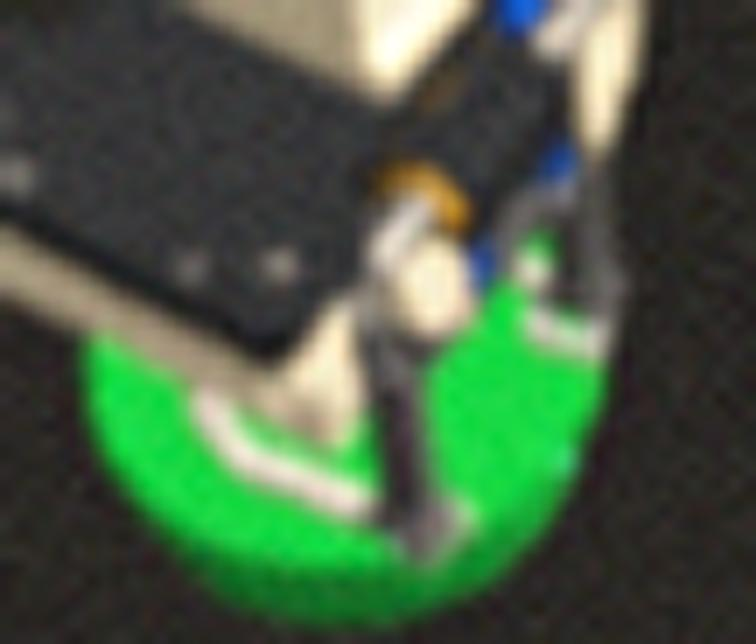

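View pics/o13.png

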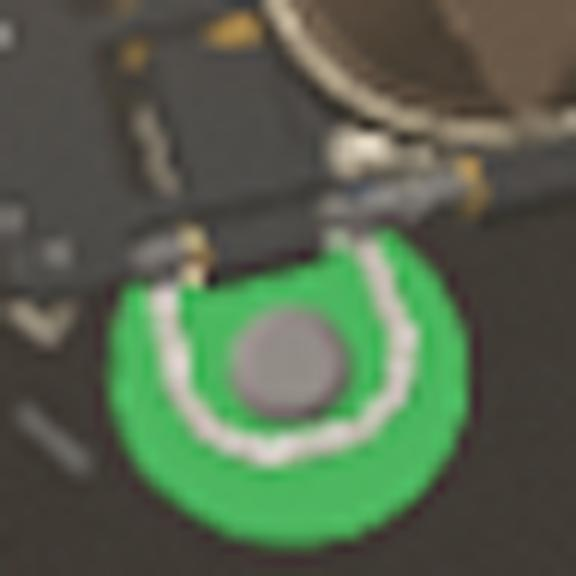

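```bash
cat > slv.py <<'E'
from h import *
R={'scene':(236,198,70,60),'top':(232,146,66,56)}
def yel(n):
    u,v,w,h=R[n];I=im(n)[v:v+h,u:u+w]; return np.minimum(I[...,1],I[...,2])-I[...,0]
M=[]
for n in R:
    y=yel(n); a=np.clip((y-15)/(np.percentile(y,96)*.75-15),0,1).astype(np.float32)
    u,v,w,h=R[n]
    b=(a>.5).astype(np.uint8)
    cs,_=cv2.findContours(b,cv2.RETR_EXTERNAL,cv2.CHAIN_APPROX_NONE);c=max(cs,key=cv2.contourArea)
    hull=cv2.convexHull(c);print(n,cv2.fitEllipse(hull),u,v)
    M.append((n,R[n],a))
    # dark hole centroid
    I=im(n)[v:v+h,u:u+w].max(2)
    cx,cy=(34,17) if n=='scene' else (33,24)
    m=np.zeros_like(I);cv2.circle(m,(cx,cy),10,1,-1);q=np.clip((150-I)/80,0,1)*m
    num,lab=cv2.connectedComponents((q>.3).astype(np.uint8));l=lab[cy,cx];q=q*(cv2.dilate((lab==l).astype(np.uint8),np.ones((3,3)))>0)
    Y,X=np.mgrid[v:v+h,u:u+w];print('hole',(q*X).sum()/q.sum(),(q*Y).sum()/q.sum(),q.sum())
E
python3 slv.py
python3 -c "
from ov import *
overlay('pics/s1.png',[('scene',(246,202,48,48),[]),('top',(240,150,48,48),[])],s=8)"
```

```text
scene ((34.1778678894043, 23.180461883544922), (26.36250114440918, 33.931514739990234), 92.90846252441406) 236 198
hole 270.39504959981207 213.9909477382266 88.375
top ((32.271060943603516, 26.051687240600586), (27.479631423950195, 28.55499839782715), 90.63654327392578) 232 146
hole 264.40171551142384 169.60800598756583 88.65
```

View pics/s1.png

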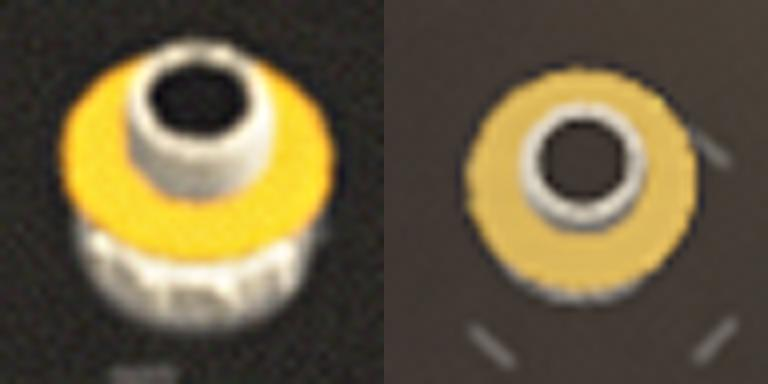

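```bash
cat > s2.py <<'E'
from pmodel import *
print(tri(dict(scene=(270.4,213.99),top=(264.4,169.6))),tri(dict(scene=(270.2,221.2),top=(264.3,172.05))))
X=tri(dict(scene=(270.4,213.99),top=(264.4,169.6)))[0]
def L(c,zt): return [(circ(c,zt-.029,.044),(0,0,255),True),(circ(c,zt,.0225),(255,0,0),True),(circ(c,zt-.029,.0245),(255,0,255),True),(circ(c,zt-.0225,.0245),(0,255,0),True)]
l=L(X[:2],X[2])
overlay('pics/s1.png',[('scene',(246,202,48,48),l),('top',(240,150,48,48),l)],s=8)
E
python3 s2.py
```

```text
(array([ 0.5747, -0.0368,  0.0844]), {'scene': array([ 0.19, -0.04]), 'top': array([0.18, 0.15])}) (array([ 0.575 , -0.0368,  0.0541]), {'scene': array([ 0.13, -0.02]), 'top': array([0.12, 0.1 ])})
```

View pics/s1.png

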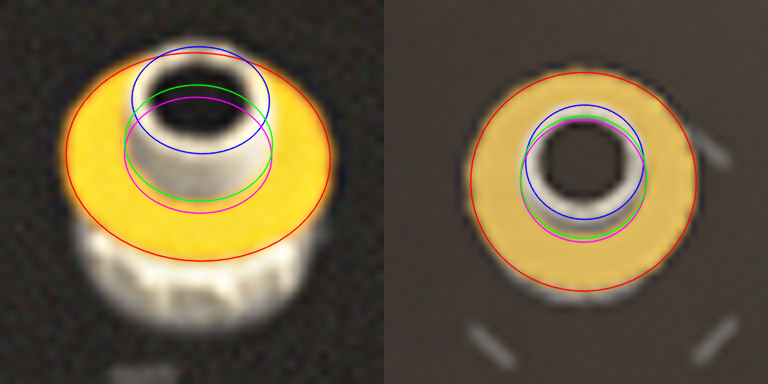

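Call:
move_arm(series=[{"x": 0, "y": -0.3, "z": 0, "rx": 0, "ry": 0, "rz": 0}, {"x": 0, "y": -0.5, "z": 0, "rx": 0, "ry": 0, "rz": 0}, {"x": 0, "y": -1, "z": 0, "rx": 0, "ry": 0, "rz": 0}, {"x": 0, "y": -1, "z": 0, "rx": 0, "ry": 0, "rz": 0}, {"x": 0, "y": -1.5, "z": 0, "rx": 0, "ry": 0, "rz": 0}, {"x": 0, "y": -1.5, "z": 0, "rx": 0, "ry": 0, "rz": 0}, {"x": 0, "y": -1.5, "z": 0, "rx": 0, "ry": 0, "rz": 0}, {"x": 0, "y": -1, "z": 0, "rx": 0, "ry": 0, "rz": 0}, {"x": 0, "y": -0.3, "z": 0, "rx": 0, "ry": 0, "rz": 0}])

```text
clock: 14.4
position: [0.5635, -0.2297, 0.2145]
ee_rot: [-1.11, -1.361, 1.36]
force: [-0.7, 0.9, -3.3]
width: 0.358
```

```bash
python3 -c "
from pmodel import *
s=snap(11)[0]
R=('scene',(170,200,66,76))
overlay('pics/o12.png',[R+([],)],k=11,s=7)
R=('top',(300,145,58,60))
overlay('pics/o13.png',[R+([],)],k=11,s=9)
from plan import *
go([.5993,-.0317,.205],101.8,n=6)
"
```

```text
scene [ 0.5635 -0.2297  0.2145] [-1.1102 -1.3609  1.3597] F [-0.73  0.87 -3.3 ] w 32.85 t 14.4
top [ 0.5635 -0.2297  0.2145] [-1.1102 -1.3609  1.3598] F [ 0.81  0.16 -1.57] w 32.97 t 14.45
from [ 0.5633 -0.2297  0.2139] F [-0.    0.77 -2.06] t 14.5
6
[{"x": 3.11, "y": 0.14, "z": -1.26, "rx": 0.001, "ry": -0.0, "rz": -0.001}, {"x": 3.11, "y": 0.14, "z": -1.26, "rx": 0.001, "ry": -0.0, "rz": -0.001}, {"x": 3.11, "y": 0.14, "z": -1.26, "rx": 0.001, "ry": -0.0, "rz": -0.001}, {"x": 3.11, "y": 0.15, "z": -1.26, "rx": 0.001, "ry": -0.0, "rz": -0.001}, {"x": 3.11, "y": 0.15, "z": -1.26, "rx": 0.001, "ry": -0.0, "rz": -0.001}, {"x": 3.11, "y": 0.15, "z": -1.26, "rx": 0.001, "ry": -0.0, "rz": -0.001}]
```

View pics/o12.png

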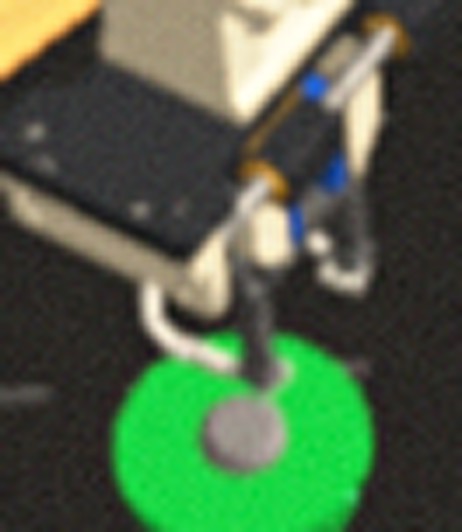

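View pics/o13.png

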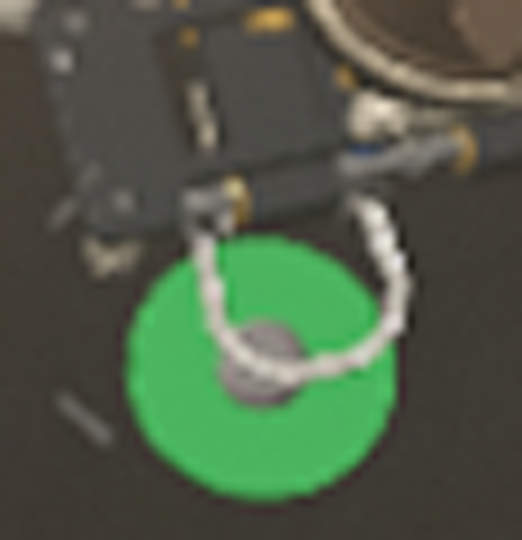

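Call:
move_arm(series=[{"x": 1.5, "y": 0, "z": -0.6, "rx": 0, "ry": 0, "rz": 0}, {"x": 2.5, "y": 0, "z": -1.0, "rx": 0, "ry": 0, "rz": 0}, {"x": 2.8, "y": 0, "z": -1.1, "rx": 0, "ry": 0, "rz": 0}, {"x": 2.8, "y": 0, "z": -1.1, "rx": 0, "ry": 0, "rz": 0}, {"x": 2.8, "y": 0, "z": -1.1, "rx": 0, "ry": 0, "rz": 0}, {"x": 2.5, "y": 0, "z": -1.0, "rx": 0, "ry": 0, "rz": 0}, {"x": 1.5, "y": 0, "z": -0.6, "rx": 0, "ry": 0, "rz": 0}, {"x": 0.8, "y": 0, "z": -0.3, "rx": 0, "ry": 0, "rz": 0}, {"x": 0, "y": 0, "z": 0, "rx": 0, "ry": 0, "rz": 0}, {"x": 0, "y": 0, "z": 0, "rx": 0, "ry": 0, "rz": 0}])

```text
clock: 15.75
position: [0.5929, -0.0347, 0.209]
ee_rot: [-1.099, -1.36, 1.362]
force: [0.2, 1.0, -2.5]
width: 0.357
```

```bash
python3 -c "
from plan import *
go([.5993,-.0317,.190],101.8,n=3)
"
```

```text
from [ 0.5929 -0.0347  0.209 ] F [ 0.18  1.04 -2.5 ] t 15.75
3
[{"x": 0.05, "y": 0.63, "z": -0.23, "rx": -0.001, "ry": 0.001, "rz": 0.001}, {"x": 0.05, "y": 0.63, "z": -0.23, "rx": -0.001, "ry": 0.001, "rz": 0.001}, {"x": 0.05, "y": 0.63, "z": -0.23, "rx": -0.001, "ry": 0.001, "rz": 0.001}]
```

Call:
move_arm(series=[{"x": 0.05, "y": 0.8, "z": -0.23, "rx": -0.001, "ry": 0.001, "rz": 0.001}, {"x": 0.05, "y": 0.8, "z": -0.23, "rx": -0.001, "ry": 0.001, "rz": 0.001}, {"x": 0.05, "y": 0.7, "z": -0.21, "rx": -0.001, "ry": 0.001, "rz": 0.001}, {"x": 0, "y": 0, "z": 0, "rx": 0, "ry": 0, "rz": 0}, {"x": 0, "y": 0, "z": 0, "rx": 0, "ry": 0, "rz": 0}])

```text
clock: 16.38
position: [0.5992, -0.0344, 0.1835]
ee_rot: [-1.107, -1.355, 1.359]
force: [0.1, 0.3, -2.0]
width: 0.356
```

```bash
cat >> pmodel.py <<'E'
def ringpts(pos,rv,val,G=.0083,xo=0.,zoff=0.,hx=0.):
    """spread ring outlines: ring frame x=-toolz, y=+toolx ; returns polylines. hx: shift of ring along ring x rel. to pins"""
    R=Ro.from_rotvec(rv).as_matrix();out=[]
    h=val/2
    yd=.0865-G+zoff   # ring top at shoulders
    for s in (1,-1):
        c,sn=np.cos(s*h),np.sin(s*h)
        for rad in (.0225,.0275):
            a=np.radians(np.linspace(35 if rad>.025 else 40,180,30))
            P=np.c_[.025+rad*np.cos(a),s*rad*np.sin(a)]
            P=np.r_[P]
            Q=np.c_[P[:,0]*c-P[:,1]*sn,P[:,0]*sn+P[:,1]*c]
            out.append(Q)
        e=np.array([[58-6.5,14-6.5],[58+6.5,14-6.5],[58+6.5,14+6.5],[58-6.5,14+6.5],[58-6.5,14-6.5]])/1000;e[:,1]*=s
        out.append(np.c_[e[:,0]*c-e[:,1]*sn,e[:,0]*sn+e[:,1]*c])
    ex=(.058*np.cos(h)-.014*np.sin(h))
    L=[]
    for Q in out:
        x=Q[:,0]-ex+hx
        for y in (yd,yd+.005):
            T=np.c_[Q[:,1],np.full(len(Q),y),-x+xo]
            L.append((T@R.T+np.array(pos),(255,255,0) if y==yd else (255,0,255),False))
    return L
SLV=np.array([.5748,-.0368]);SZT=.0844
def slv(c=SLV,zt=SZT): return [(circ(c,zt-.029,.044),(0,0,255),True),(circ(c,zt,.0225),(0,255,0),True)]
E
cat > look.py <<'E'
import sys
from pmodel import *
k=int(sys.argv[1]);names=sys.argv[2].split(',')
s=snap(k,names)[0];p,r=s['position'],s['ee_rot'];d=.0621-s['width']*.0918;val=(d-.006)/.058
print('d',d,'val',val);L=pliers(p,r,d=d,G=.0083,full=False)+ringpts(p,r,max(val,0))
L2=L+slv()
ROI={'scene':(238,178,60,66),'top':(232,138,62,56)}
for n in names:
    Rr=(n,ROI[n])
    overlay(f'pics/v{k}_{n}.png',[Rr+([],),Rr+(L2,)],k=k,s=6)
E
python3 look.py 12 scene,top
```

```text
scene [ 0.5992 -0.0344  0.1835] [-1.1071 -1.3547  1.3587] F [ 0.07  0.33 -1.97] w 32.68 t 16.38
top [ 0.5992 -0.0345  0.1835] [-1.1072 -1.3547  1.3587] F [ 0.6  -0.42 -3.04] w 32.71 t 16.43
d 0.029415535636118532 val 0.4037161316572161
```

View pics/v12_scene.png

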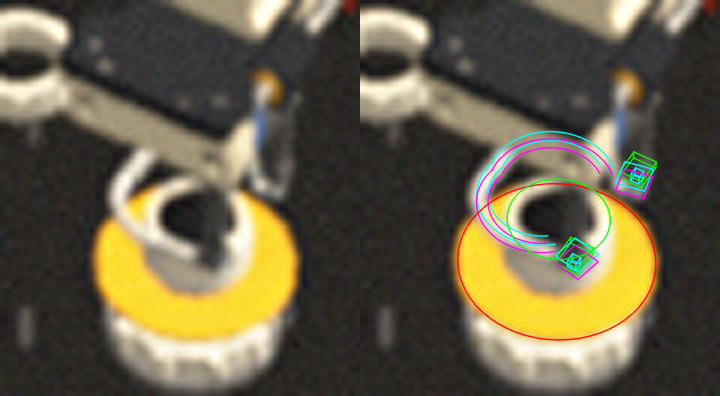

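View pics/v12_top.png

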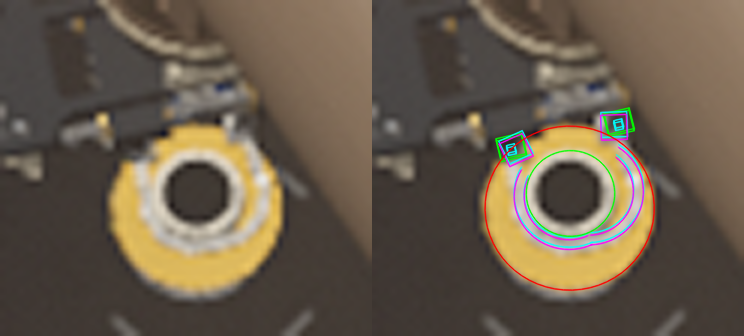

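```bash
python3 -c "
from pmodel import *
p=np.array([0.5992,-0.0344,0.1835]);r=[-1.1071,-1.3547,1.3587]
print(Ro.from_rotvec(r).as_matrix().round(4))
L=pliers(p,r,d=.0294,G=.0083,full=False)+ringpts(p,r,.404)+slv()
R=('scene',(254,196,34,34))
overlay('pics/a.png',[R+([],),R+(L,)],k=12,s=12)
R=('top',(250,150,34,34))
overlay('pics/b.png',[R+([],),R+(L,)],k=12,s=12)
"
```

```text
[[-0.2009 -0.0011 -0.9796]
 [ 0.9796 -0.002  -0.2009]
 [-0.0018 -1.      0.0015]]
```

View pics/a.png

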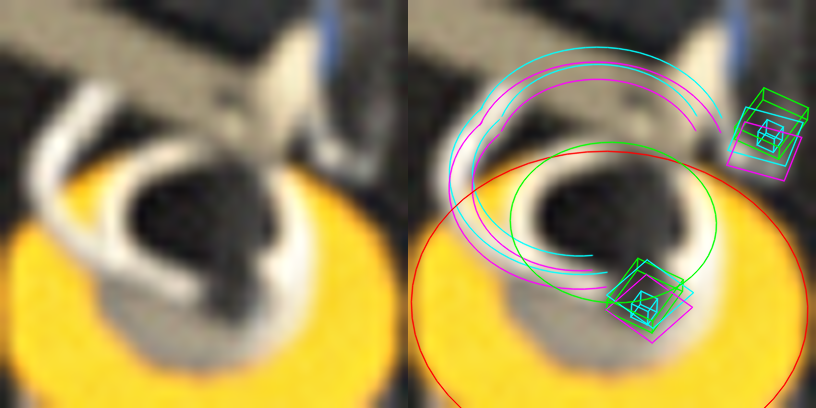

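View pics/b.png

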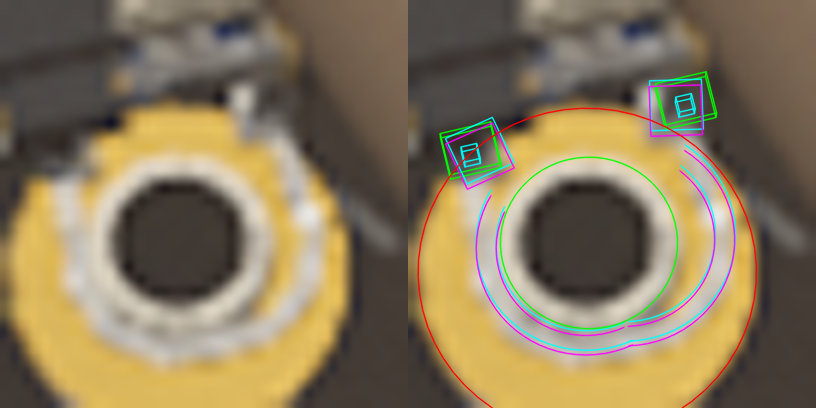

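```bash
python3 -c "
from plan import *
go([.5993,-.0317,.170],101.6,n=3)
"
```

```text
from [ 0.5992 -0.0345  0.1836] F [ 0.16 -0.46 -2.89] t 16.48
3
[{"x": 0.09, "y": 0.45, "z": -0.02, "rx": -0.0, "ry": -0.0, "rz": -0.001}, {"x": 0.09, "y": 0.45, "z": -0.02, "rx": -0.0, "ry": -0.0, "rz": -0.001}, {"x": 0.09, "y": 0.45, "z": -0.02, "rx": -0.0, "ry": -0.0, "rz": -0.001}]
```

Call:
move_arm(series=[{"x": 0.14, "y": 0.45, "z": -0.02, "rx": -0.001, "ry": 0, "rz": -0.001}, {"x": 0.09, "y": 0.45, "z": -0.02, "rx": -0.001, "ry": 0, "rz": -0.001}, {"x": 0.06, "y": 0.4, "z": -0.02, "rx": 0, "ry": 0, "rz": -0.001}, {"x": 0, "y": 0, "z": 0, "rx": 0, "ry": 0, "rz": 0}])

```text
clock: 16.98
position: [0.5992, -0.0312, 0.1699]
ee_rot: [-1.106, -1.358, 1.355]
force: [0.2, -0.4, -2.5]
width: 0.359
```

```bash
cat > look2.py <<'E'
import sys
from pmodel import *
k=int(sys.argv[1])
G=float(sys.argv[2]) if len(sys.argv)>2 else .0083
s=snap(k)[0];p,r=s['position'],s['ee_rot'];d=.0621-s['width']*.0918;val=(d-.006)/.058
print('d',d,'val',val);L=pliers(p,r,d=d,G=G,full=False)+ringpts(p,r,max(val,0),G=G)+slv()
R=('scene',(254,196,34,34));overlay(f'pics/a{k}.png',[R+([],),R+(L,)],k=k,s=12)
R=('top',(250,150,34,34));overlay(f'pics/b{k}.png',[R+([],),R+(L,)],k=k,s=12)
E
python3 look2.py 13
```

```text
scene [ 0.5992 -0.0312  0.1699] [-1.1065 -1.3581  1.3552] F [ 0.21 -0.37 -2.46] w 32.98 t 16.98
top [ 0.5993 -0.0312  0.1702] [-1.1067 -1.3583  1.3551] F [ 0.37 -0.18 -2.94] w 32.87 t 17.02
d 0.029121269698774918 val 0.39864258101336064
```

View pics/a13.png

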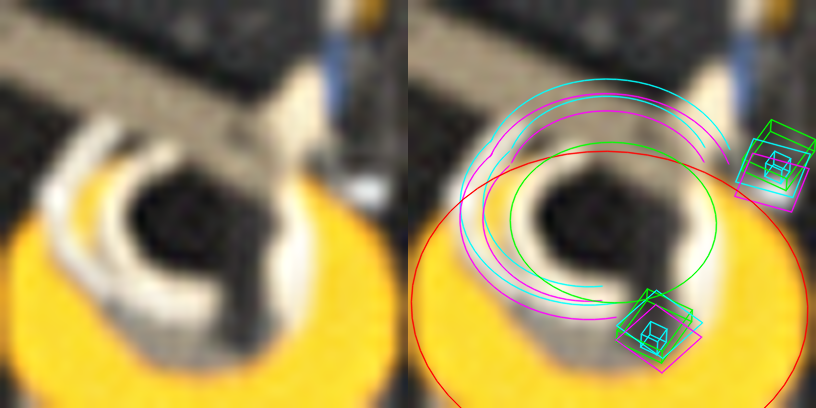

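View pics/b13.png

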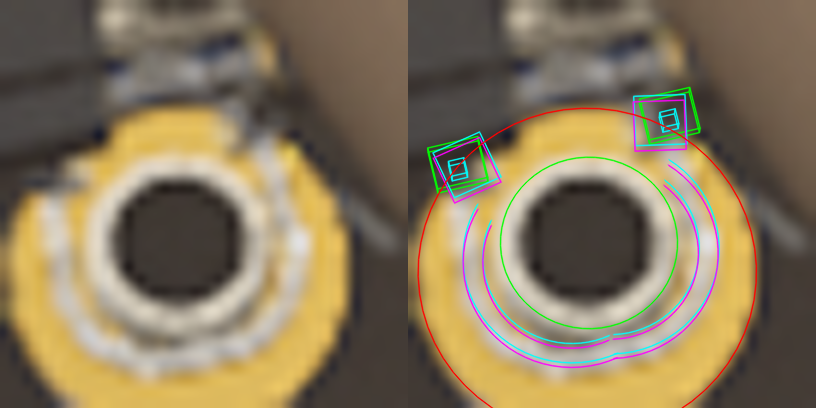

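Call:
move_arm(series=[{"x": -0.02, "y": 0.3, "z": 0, "rx": 0, "ry": 0, "rz": 0}, {"x": -0.02, "y": 0.3, "z": 0, "rx": 0, "ry": 0, "rz": 0}, {"x": 0, "y": 0.2, "z": 0, "rx": 0, "ry": 0, "rz": 0}])

```text
clock: 17.45
position: [0.5998, -0.0317, 0.1622]
ee_rot: [-1.108, -1.359, 1.355]
force: [0.3, -0.1, -2.4]
width: 0.357
```

Call:
move_arm(series=[{"x": 0, "y": 0.2, "z": 0, "rx": 0, "ry": 0, "rz": 0}, {"x": 0, "y": 0.2, "z": 0, "rx": 0, "ry": 0, "rz": 0}, {"x": 0, "y": 0.1, "z": 0, "rx": 0, "ry": 0, "rz": 0}])

```text
clock: 17.82
position: [0.5997, -0.0317, 0.1567]
ee_rot: [-1.108, -1.359, 1.355]
force: [-0.3, 0.3, -2.4]
width: 0.357
```

```bash
python3 look2.py 14
```

```text
scene [ 0.5997 -0.0317  0.1567] [-1.1075 -1.3586  1.3546] F [-0.33  0.31 -2.45] w 32.77 t 17.82
top [ 0.5997 -0.0317  0.1566] [-1.1074 -1.3585  1.3547] F [ 0.28  0.22 -2.51] w 32.63 t 17.88
d 0.029332275614881574 val 0.4022806140496823
```

View pics/a14.png

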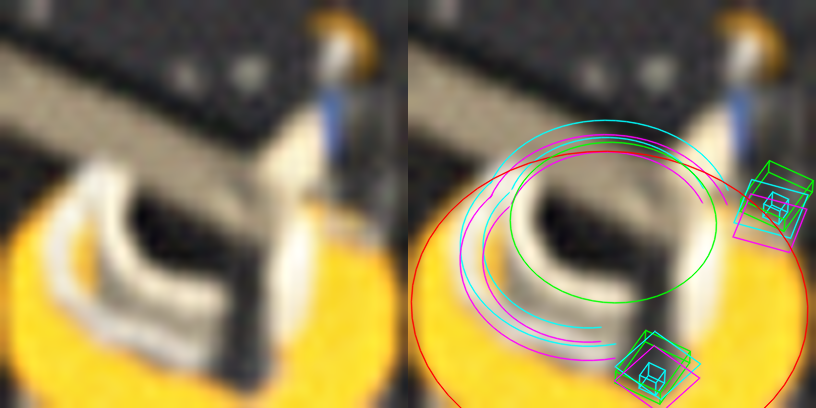

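View pics/b14.png

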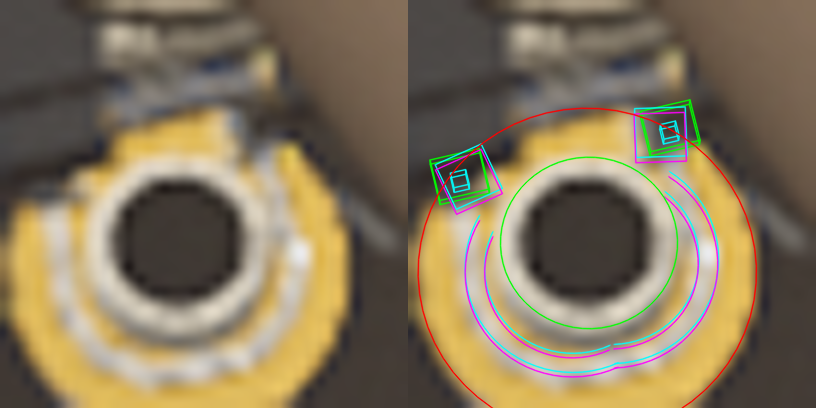

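Call:
move_arm(series=[{"x": 0, "y": 0.25, "z": 0, "rx": 0, "ry": 0, "rz": 0}, {"x": 0, "y": 0.25, "z": 0, "rx": 0, "ry": 0, "rz": 0}, {"x": 0, "y": 0.15, "z": 0, "rx": 0, "ry": 0, "rz": 0}])

```text
clock: 18.3
position: [0.5999, -0.0317, 0.15]
ee_rot: [-1.108, -1.359, 1.354]
force: [0.9, 0.3, -2.6]
width: 0.358
```

Call:
move_arm(series=[{"x": 0, "y": 0.12, "z": 0, "rx": 0, "ry": 0, "rz": 0}, {"x": 0, "y": 0.12, "z": 0, "rx": 0, "ry": 0, "rz": 0}, {"x": 0, "y": 0.1, "z": 0, "rx": 0, "ry": 0, "rz": 0}])

```text
clock: 18.68
position: [0.5999, -0.0317, 0.1463]
ee_rot: [-1.108, -1.359, 1.354]
force: [0.2, 0.7, -2.9]
width: 0.361
```

Call:
move_arm(series=[{"x": 0, "y": 0.1, "z": 0, "rx": 0, "ry": 0, "rz": 0}, {"x": 0, "y": 0.1, "z": 0, "rx": 0, "ry": 0, "rz": 0}])

```text
clock: 18.92
position: [0.5999, -0.0316, 0.1442]
ee_rot: [-1.108, -1.359, 1.354]
force: [-0.8, -0.6, -3.1]
width: 0.356
```

Call:
move_arm(series=[{"x": 0, "y": 0.1, "z": 0, "rx": 0, "ry": 0, "rz": 0}, {"x": 0, "y": 0.1, "z": 0, "rx": 0, "ry": 0, "rz": 0}])

```text
clock: 19.18
position: [0.6, -0.0317, 0.1421]
ee_rot: [-1.108, -1.359, 1.354]
force: [-0.2, -0.5, -2.3]
width: 0.354
```

Call:
move_arm(series=[{"x": 0, "y": 0.08, "z": 0, "rx": 0, "ry": 0, "rz": 0}])

```text
clock: 19.3
position: [0.6, -0.0316, 0.1413]
ee_rot: [-1.108, -1.359, 1.354]
force: [1.1, 0.8, -1.9]
width: 0.355
```

Call:
move_arm(series=[{"x": 0, "y": 0.08, "z": 0, "rx": 0, "ry": 0, "rz": 0}])

```text
clock: 19.42
position: [0.6001, -0.0316, 0.1407]
ee_rot: [-1.108, -1.359, 1.354]
force: [-0.7, 0.0, 1.8]
width: 0.354
```

Call:
move_arm(series=[{"x": 0, "y": 0.08, "z": 0, "rx": 0, "ry": 0, "rz": 0}])

```text
clock: 19.55
position: [0.6001, -0.0315, 0.1402]
ee_rot: [-1.108, -1.359, 1.354]
force: [-1.7, -0.4, 3.3]
width: 0.358
```

```bash
python3 look2.py 15
```

```text
scene [ 0.6001 -0.0315  0.1402] [-1.1084 -1.3592  1.3544] F [-1.68 -0.4   3.28] w 32.86 t 19.55
top [ 0.6002 -0.0315  0.1401] [-1.1085 -1.3592  1.3544] F [-0.58  0.13  2.23] w 32.93 t 19.6
d 0.029239265128076154 val 0.40067698496683024
```

View pics/a15.png

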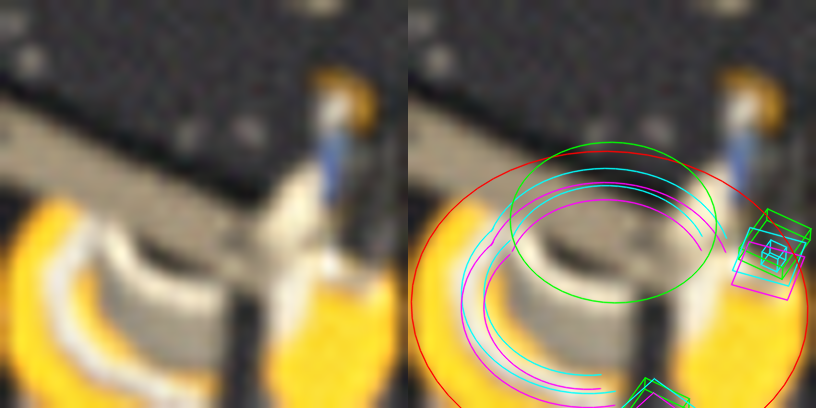

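View pics/b15.png

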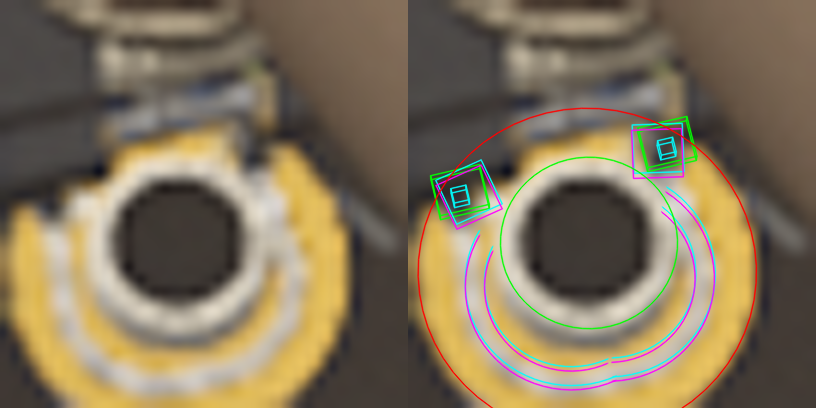

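Call:
move_arm(series=[{"x": 0, "y": 0.06, "z": 0, "rx": 0, "ry": 0, "rz": 0}, {"x": 0, "y": 0.03, "z": 0, "rx": 0, "ry": 0, "rz": 0}])

```text
clock: 19.9
position: [0.6002, -0.0315, 0.1396]
ee_rot: [-1.109, -1.359, 1.355]
force: [-2.4, 0.4, 4.1]
width: 0.354
```

Call:
move_arm(series=[{"x": 0, "y": 0.02, "z": -0.1, "rx": 0, "ry": 0, "rz": 0}, {"x": 0, "y": 0.02, "z": -0.1, "rx": 0, "ry": 0, "rz": 0}, {"x": 0, "y": 0.02, "z": 0, "rx": 0, "ry": 0, "rz": 0}], jaw=3.85)

```text
clock: 20.27
position: [0.602, -0.0314, 0.1391]
ee_rot: [-1.109, -1.358, 1.355]
force: [-1.8, -0.9, 4.5]
width: 0.424
```

Call:
move_arm(series=[{"x": 0, "y": 0, "z": -0.1, "rx": 0, "ry": 0, "rz": 0}, {"x": 0, "y": 0, "z": -0.1, "rx": 0, "ry": 0, "rz": 0}, {"x": 0, "y": 0, "z": 0, "rx": 0, "ry": 0, "rz": 0}], jaw=4.45)

```text
clock: 20.65
position: [0.604, -0.031, 0.1392]
ee_rot: [-1.109, -1.358, 1.355]
force: [-2.5, -1.4, 4.5]
width: 0.491
```

```bash
python3 look2.py 16
```

```text
scene [ 0.604  -0.031   0.1392] [-1.1088 -1.3582  1.3552] F [-2.51 -1.4   4.48] w 45.11 t 20.65
top [ 0.6041 -0.031   0.1392] [-1.1089 -1.3582  1.3551] F [-1.94 -0.47  4.91] w 44.51 t 20.7
d 0.0169879755214844 val 0.18944785381869653
```

View pics/b16.png

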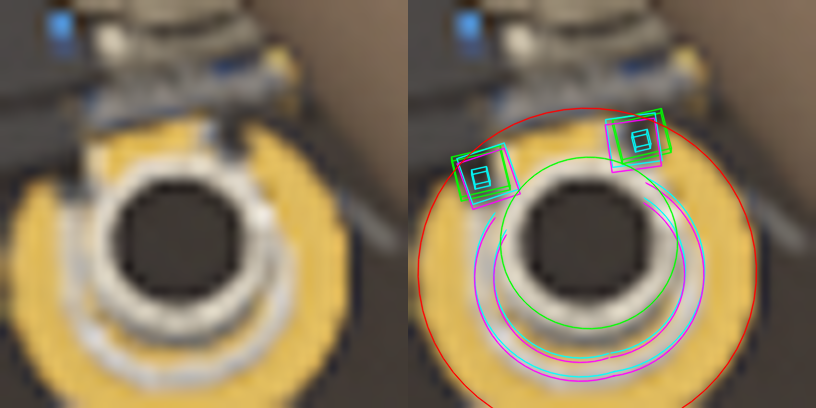

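View pics/a16.png

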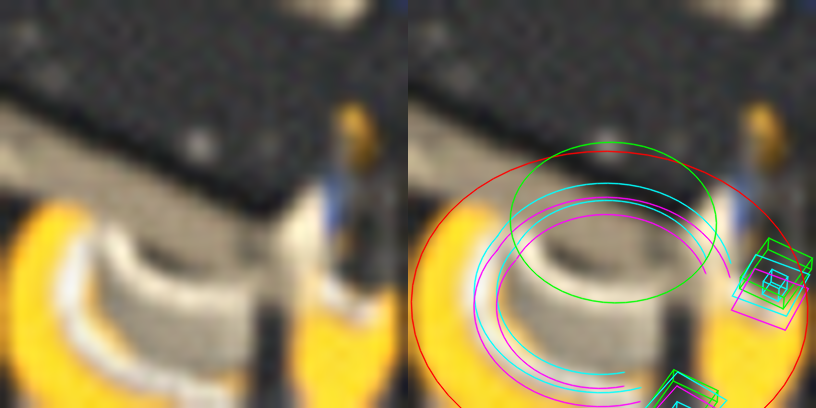

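Call:
move_arm(series=[{"x": 0, "y": 0, "z": -0.1, "rx": 0, "ry": 0, "rz": 0}, {"x": 0, "y": 0, "z": -0.1, "rx": 0, "ry": 0, "rz": 0}, {"x": 0, "y": 0, "z": 0, "rx": 0, "ry": 0, "rz": 0}], jaw=5.05)

```text
clock: 21.12
position: [0.6061, -0.0305, 0.1392]
ee_rot: [-1.109, -1.358, 1.355]
force: [-2.8, -0.2, 4.3]
width: 0.555
```

Call:
move_arm(series=[{"x": 0, "y": 0, "z": -0.1, "rx": 0, "ry": 0, "rz": 0}, {"x": 0, "y": 0, "z": -0.1, "rx": 0, "ry": 0, "rz": 0}, {"x": 0, "y": 0, "z": 0, "rx": 0, "ry": 0, "rz": 0}], jaw=5.55)

```text
clock: 21.5
position: [0.6084, -0.0301, 0.1392]
ee_rot: [-1.109, -1.359, 1.355]
force: [-2.3, -0.1, 3.8]
width: 0.604
```

```bash
python3 look2.py 17
```

```text
scene [ 0.6084 -0.0301  0.1392] [-1.109  -1.3586  1.3549] F [-2.29 -0.1   3.8 ] w 55.43 t 21.5
top [ 0.6083 -0.0301  0.1392] [-1.109  -1.3586  1.3549] F [-0.97 -1.04  4.17] w 55.58 t 21.55
d 0.006665469254813421 val 0.011473607841610698
```

View pics/b17.png

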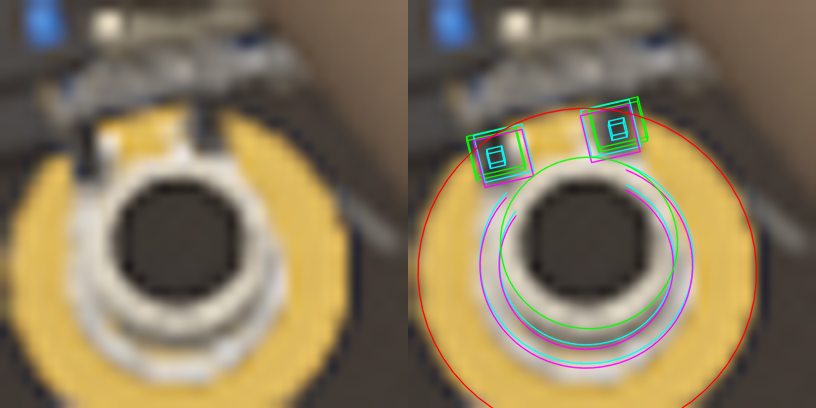

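View pics/a17.png

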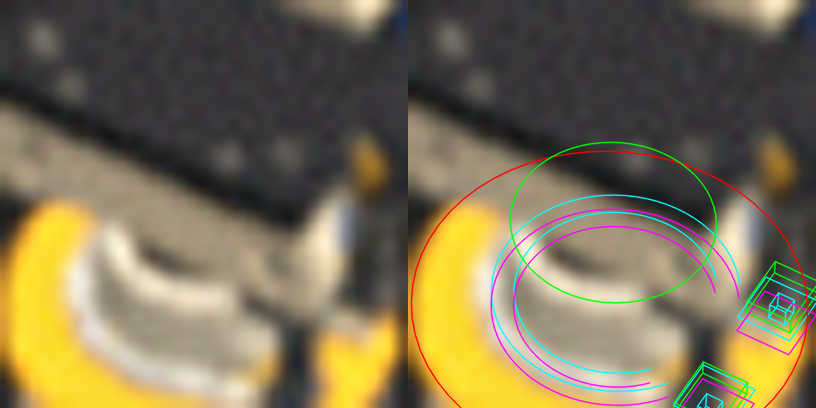

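Call:
move_arm(series=[{"x": 0, "y": -0.1, "z": 0, "rx": 0, "ry": 0, "rz": 0}, {"x": 0, "y": -0.05, "z": 0, "rx": 0, "ry": 0, "rz": 0}, {"x": 0, "y": 0, "z": 0, "rx": 0, "ry": 0, "rz": 0}], jaw=5.85)

```text
clock: 21.98
position: [0.6087, -0.0299, 0.1406]
ee_rot: [-1.109, -1.36, 1.354]
force: [-0.9, -0.3, 1.6]
width: 0.637
```

Call:
move_arm(series=[{"x": 0, "y": 0, "z": -0.06, "rx": 0, "ry": 0, "rz": 0}])

```text
clock: 22.1
position: [0.609, -0.0298, 0.1404]
ee_rot: [-1.109, -1.359, 1.354]
force: [-1.5, -0.1, 2.4]
width: 0.639
```

Call:
move_arm(series=[{"x": 0, "y": -0.08, "z": 0, "rx": 0, "ry": 0, "rz": 0}, {"x": 0, "y": 0, "z": -0.05, "rx": 0, "ry": 0, "rz": 0}])

```text
clock: 22.35
position: [0.6093, -0.0298, 0.1408]
ee_rot: [-1.108, -1.359, 1.355]
force: [-1.1, 0.4, 0.2]
width: 0.638
```

Call:
move_arm(series=[{"x": 0, "y": 0, "z": -0.06, "rx": 0, "ry": 0, "rz": 0}])

```text
clock: 22.48
position: [0.6097, -0.0297, 0.1407]
ee_rot: [-1.108, -1.358, 1.355]
force: [-2.7, -1.0, 1.1]
width: 0.639
```

Call:
move_arm(series=[{"x": 0, "y": 0, "z": -0.06, "rx": 0, "ry": 0, "rz": 0}])

```text
clock: 22.6
position: [0.6102, -0.0295, 0.1407]
ee_rot: [-1.108, -1.358, 1.355]
force: [-1.5, -0.2, 1.2]
width: 0.638
```

```bash
python3 look2.py 18
```

```text
scene [ 0.6102 -0.0295  0.1407] [-1.1075 -1.358   1.3551] F [-1.52 -0.18  1.24] w 58.54 t 22.6
top [ 0.6103 -0.0295  0.1407] [-1.1076 -1.358   1.355 ] F [-1.81 -0.66  0.87] w 58.68 t 22.65
d 0.0035592943408336436 val -0.04208113205459235
```

View pics/b18.png

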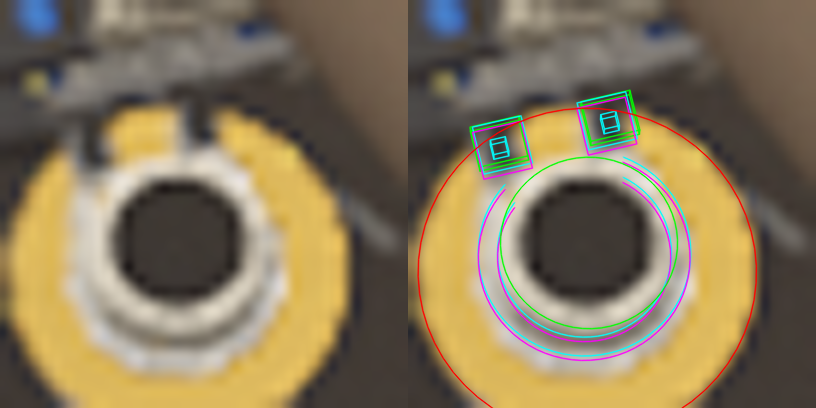

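View pics/a18.png

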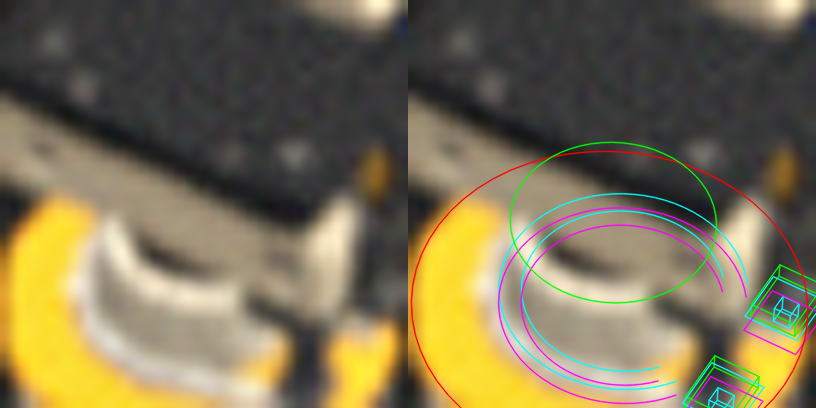

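Call:
move_arm(series=[{"x": 0, "y": 0, "z": 0.1, "rx": 0, "ry": 0, "rz": 0}, {"x": 0, "y": 0, "z": 0.08, "rx": 0, "ry": 0, "rz": 0}, {"x": 0, "y": 0, "z": 0, "rx": 0, "ry": 0, "rz": 0}], jaw=6.0)

```text
clock: 23.08
position: [0.6093, -0.0298, 0.1408]
ee_rot: [-1.109, -1.36, 1.354]
force: [0.6, -0.1, -1.2]
width: 0.657
```

Call:
move_arm(series=[{"x": 0, "y": -0.15, "z": 0, "rx": 0, "ry": 0, "rz": 0}, {"x": 0, "y": -0.2, "z": 0, "rx": 0, "ry": 0, "rz": 0}, {"x": 0, "y": -0.3, "z": 0, "rx": 0, "ry": 0, "rz": 0}, {"x": 0, "y": -0.3, "z": 0, "rx": 0, "ry": 0, "rz": 0}])

```text
clock: 23.58
position: [0.6089, -0.0298, 0.1504]
ee_rot: [-1.108, -1.359, 1.354]
force: [0.8, 0.3, -3.1]
width: 0.656
```

Call:
move_arm(series=[{"x": 0, "y": -1, "z": 0, "rx": 0, "ry": 0, "rz": 0}, {"x": 0, "y": -2, "z": 0, "rx": 0, "ry": 0, "rz": 0}, {"x": 1, "y": -3, "z": 0, "rx": 0, "ry": 0, "rz": 0}, {"x": 4, "y": -1, "z": 0, "rx": 0, "ry": 0.1, "rz": 0}, {"x": 5, "y": 0, "z": 0, "rx": 0, "ry": 0.1, "rz": 0}, {"x": 3, "y": 0, "z": 0, "rx": 0, "ry": 0.05, "rz": 0}, {"x": 0, "y": 0, "z": 0, "rx": 0, "ry": 0, "rz": 0}])

```text
clock: 24.45
position: [0.5951, 0.1032, 0.2323]
ee_rot: [-1.24, -1.176, 1.159]
force: [-0.6, -1.0, -2.5]
width: 0.658
```

```bash
python3 -c "
from pmodel import *
snap(19)
for n,R in (('scene',(246,202,48,48)),('top',(240,150,48,48))):
    crop(f'pics/{n}19.png',f'pics/q{n}.png',*R,8)
cv2.imwrite('pics/q.png',np.hstack([cv2.imread('pics/qscene.png'),cv2.imread('pics/qtop.png')]))
"
```

```text
scene [0.5951 0.1032 0.2323] [-1.24   -1.1762  1.1587] F [-0.62 -1.01 -2.5 ] w 60.41 t 24.45
top [0.5954 0.1015 0.2322] [-1.2413 -1.175   1.1586] F [-0.92 -0.1  -2.15] w 59.9 t 24.5
```

View pics/q.png

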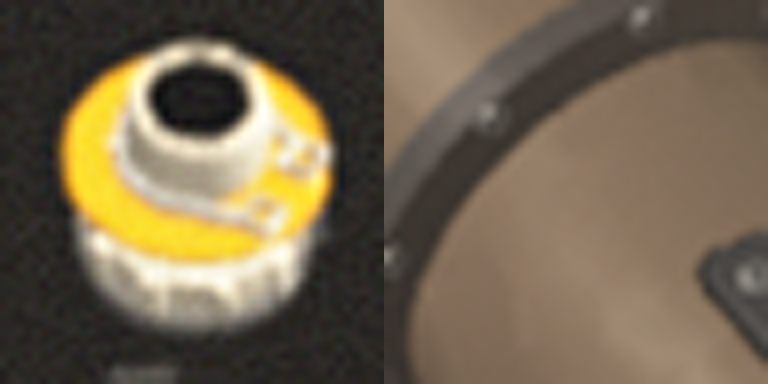

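```bash
cat > rf.py <<'E'
from pmodel import *
def ringout(c,yaw,z,val=0):
    L=[]
    cy,sy=np.cos(yaw),np.sin(yaw);M=np.array([[cy,-sy],[sy,cy]])
    a=np.radians(np.linspace(38,322,60))
    for rad in (.0225,.0275):
        L.append(np.c_[rad*np.cos(a),rad*np.sin(a)])
    for s in (1,-1):
        for h in (.0065,.004):
            L.append(np.array([[.033-h,s*.014-h],[.033+h,s*.014-h],[.033+h,s*.014+h],[.033-h,s*.014+h],[.033-h,s*.014-h]]))
    return [(np.c_[Q@M.T+c,np.full(len(Q),z)],(255,0,0),False) for Q in L]
import sys
zc=.0543;yaw=np.radians(11.6)
R=('scene',(252,206,44,40))
l=ringout(SLV,yaw,zc+.005)+[(circ(SLV,zc,.044),(0,0,255),True),(circ(SLV,.0844,.0225),(0,255,0),True)]
overlay('pics/rf.png',[R+([],),R+(l,)],k=int(sys.argv[1]) if len(sys.argv)>1 else 19,s=9)
E
python3 rf.py
```

```text
(no output)
```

View pics/rf.png

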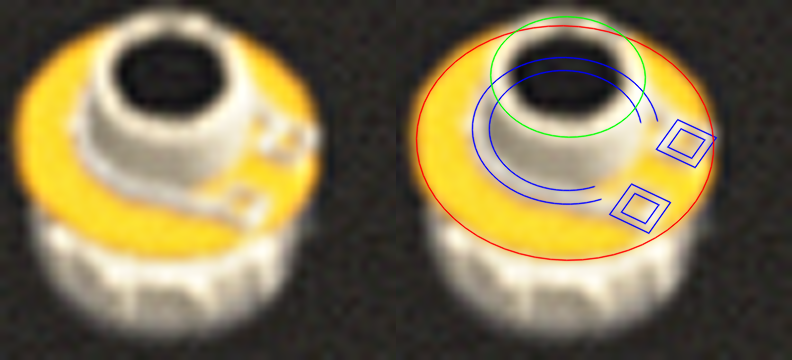

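```bash
python3 -c "
from plan import *
R=Ro.from_rotvec([-1.332,-1.0015,.9985]).as_matrix();print(R.round(4),np.degrees(np.arctan2(R[1,0],R[0,0])))
go([.4846,.2123,.205],73.9,n=5)
"
```

```text
[[ 2.775e-01  3.100e-03 -9.607e-01]
 [ 9.607e-01 -1.100e-03  2.775e-01]
 [-2.000e-04 -1.000e+00 -3.300e-03]] 73.88855004213484
from [0.5956 0.0998 0.2316] F [ 0.14 -0.41 -2.43] t 24.55
5
[{"x": 2.11, "y": 0.51, "z": 2.36, "rx": 0.002, "ry": 0.044, "rz": 0.001}, {"x": 2.0, "y": 0.52, "z": 2.45, "rx": 0.002, "ry": 0.044, "rz": 0.001}, {"x": 1.89, "y": 0.52, "z": 2.53, "rx": 0.002, "ry": 0.044, "rz": 0.001}, {"x": 1.78, "y": 0.52, "z": 2.61, "rx": 0.002, "ry": 0.044, "rz": 0.001}, {"x": 1.67, "y": 0.53, "z": 2.69, "rx": 0.002, "ry": 0.044, "rz": 0.001}]
```

Call:
move_arm(series=[{"x": 2.11, "y": 0.51, "z": 2.36, "rx": 0.002, "ry": 0.044, "rz": 0.001}, {"x": 2.0, "y": 0.52, "z": 2.45, "rx": 0.002, "ry": 0.044, "rz": 0.001}, {"x": 1.89, "y": 0.52, "z": 2.53, "rx": 0.002, "ry": 0.044, "rz": 0.001}, {"x": 1.78, "y": 0.52, "z": 2.61, "rx": 0.002, "ry": 0.044, "rz": 0.001}, {"x": 1.2, "y": 0.4, "z": 1.9, "rx": 0.002, "ry": 0.044, "rz": 0.001}, {"x": 0, "y": 0, "z": 0, "rx": 0, "ry": 0, "rz": 0}, {"x": 0, "y": 0, "z": 0, "rx": 0, "ry": 0, "rz": 0}])

```text
clock: 25.42
position: [0.4937, 0.1972, 0.2073]
ee_rot: [-1.342, -0.984, 0.988]
force: [0.8, -0.2, -3.1]
width: 0.656
```

```bash
python3 -c "
from plan import *
go([.4846,.2123,.195],73.9,n=2)
"
```

```text
from [0.4937 0.1972 0.2073] F [ 0.81 -0.18 -3.06] t 25.43
2
[{"x": 0.59, "y": 0.61, "z": 0.66, "rx": 0.001, "ry": -0.009, "rz": -0.003}, {"x": 0.59, "y": 0.61, "z": 0.66, "rx": 0.001, "ry": -0.009, "rz": -0.003}]
```

Call:
move_arm(series=[{"x": 0.59, "y": 0.61, "z": 0.66, "rx": 0.001, "ry": -0.009, "rz": -0.003}, {"x": 0.59, "y": 0.5, "z": 0.66, "rx": 0.001, "ry": -0.009, "rz": -0.003}, {"x": 0, "y": 0, "z": 0, "rx": 0, "ry": 0, "rz": 0}, {"x": 0, "y": 0, "z": 0, "rx": 0, "ry": 0, "rz": 0}])

```text
clock: 25.92
position: [0.4855, 0.2112, 0.1951]
ee_rot: [-1.33, -0.999, 0.997]
force: [-0.0, 0.1, -1.4]
width: 0.654
```

```bash
python3 -c "
from plan import *
go([.4846,.2123,.145],73.9,n=3)
"
```

```text
from [0.4855 0.2112 0.1951] F [-0.03  0.06 -1.39] t 25.93
3
[{"x": 0.02, "y": 1.67, "z": 0.04, "rx": 0.0, "ry": -0.001, "rz": 0.0}, {"x": 0.02, "y": 1.67, "z": 0.04, "rx": 0.0, "ry": -0.001, "rz": 0.0}, {"x": 0.02, "y": 1.67, "z": 0.04, "rx": 0.0, "ry": -0.001, "rz": 0.0}]
```

Call:
move_arm(series=[{"x": 0.03, "y": 1.5, "z": 0.05, "rx": 0, "ry": -0.001, "rz": 0}, {"x": 0.03, "y": 1.5, "z": 0.05, "rx": 0, "ry": -0.001, "rz": 0}, {"x": 0.02, "y": 1.2, "z": 0.03, "rx": 0, "ry": -0.001, "rz": 0}, {"x": 0, "y": 0, "z": 0, "rx": 0, "ry": 0, "rz": 0}, {"x": 0, "y": 0, "z": 0, "rx": 0, "ry": 0, "rz": 0}])

```text
clock: 26.55
position: [0.4843, 0.2119, 0.1493]
ee_rot: [-1.329, -1.0, 1.001]
force: [0.6, -0.2, -2.1]
width: 0.657
```

```bash
python3 -c "
from plan import *
go([.4846,.2123,.112],73.9,n=4)
from pmodel import *
s=snap(20)[0];p,r=s['position'],s['ee_rot']
L=pliers(p,r,d=.002,G=.0083)
R=('scene',(280,110,44,62));overlay('pics/st.png',[R+([],),R+(L,)],k=20,s=9)
"
```

```text
from [0.4843 0.2119 0.1493] F [ 0.62 -0.16 -2.14] t 26.55
4
[{"x": 0.01, "y": 0.93, "z": -0.01, "rx": -0.0, "ry": 0.0, "rz": -0.0}, {"x": 0.01, "y": 0.93, "z": -0.01, "rx": -0.0, "ry": 0.0, "rz": -0.0}, {"x": 0.01, "y": 0.93, "z": -0.01, "rx": -0.0, "ry": 0.0, "rz": -0.0}, {"x": 0.01, "y": 0.93, "z": -0.01, "rx": -0.0, "ry": 0.0, "rz": -0.0}]
scene [0.4843 0.2119 0.1493] [-1.3285 -0.9999  1.0008] F [ 0.62 -0.16 -2.14] w 60.3 t 26.55
top [0.4842 0.2118 0.1493] [-1.3286 -0.9997  1.0007] F [-0.91 -0.42 -2.28] w 60.22 t 26.6
```

View pics/st.png

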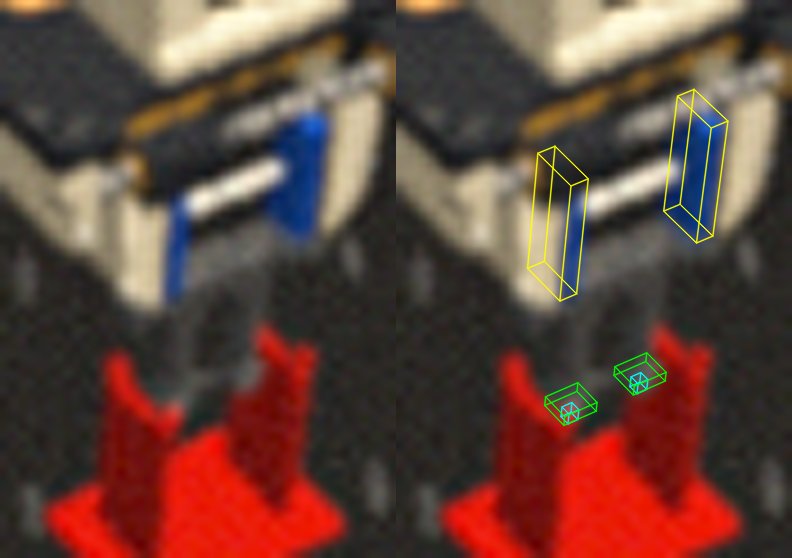

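Call:
move_arm(series=[{"x": 0.01, "y": 0.9, "z": -0.01, "rx": 0, "ry": 0, "rz": 0}, {"x": 0.01, "y": 0.9, "z": -0.01, "rx": 0, "ry": 0, "rz": 0}, {"x": 0.01, "y": 0.8, "z": -0.01, "rx": 0, "ry": 0, "rz": 0}, {"x": 0, "y": 0.3, "z": 0, "rx": 0, "ry": 0, "rz": 0}])

```text
clock: 27.15
position: [0.4852, 0.2121, 0.1191]
ee_rot: [-1.329, -1.001, 0.999]
force: [-0.1, -0.9, -2.3]
width: 0.656
```

Call:
move_arm(series=[{"x": 0, "y": 0.2, "z": 0, "rx": 0, "ry": 0, "rz": 0}, {"x": 0, "y": 0.15, "z": 0, "rx": 0, "ry": 0, "rz": 0}])

```text
clock: 27.4
position: [0.4852, 0.2122, 0.1152]
ee_rot: [-1.329, -1.001, 0.999]
force: [0.5, 0.3, -3.1]
width: 0.651
```

Call:
move_arm(series=[{"x": 0, "y": 0.15, "z": 0.03, "rx": 0, "ry": 0, "rz": 0}, {"x": 0, "y": 0.15, "z": 0, "rx": 0, "ry": 0, "rz": 0}])

```text
clock: 27.65
position: [0.485, 0.2124, 0.1123]
ee_rot: [-1.329, -1.001, 0.999]
force: [0.4, -0.4, -2.5]
width: 0.654
```

Call:
move_arm(series=[{"x": 0, "y": 0.15, "z": 0, "rx": 0, "ry": 0, "rz": 0}, {"x": 0, "y": 0.1, "z": 0, "rx": 0, "ry": 0, "rz": 0}])

```text
clock: 27.9
position: [0.4851, 0.2124, 0.1097]
ee_rot: [-1.329, -1.001, 0.999]
force: [-0.0, 0.8, -1.9]
width: 0.653
```

Call:
move_arm(series=[{"x": 0, "y": 0.1, "z": 0, "rx": 0, "ry": 0, "rz": 0}])

```text
clock: 28.02
position: [0.4852, 0.2125, 0.1087]
ee_rot: [-1.329, -1.001, 0.999]
force: [0.3, -0.2, -1.9]
width: 0.658
```

Call:
move_arm(series=[{"x": 0, "y": 0.08, "z": 0, "rx": 0, "ry": 0, "rz": 0}])

```text
clock: 28.15
position: [0.4852, 0.2125, 0.1082]
ee_rot: [-1.33, -1.001, 0.999]
force: [-3.3, -1.9, 9.6]
width: 0.657
```

Call:
move_arm(series=[{"x": 0, "y": -0.02, "z": 0, "rx": 0, "ry": 0, "rz": 0}, {"x": 0, "y": 0, "z": 0, "rx": 0, "ry": 0, "rz": 0}], jaw=6.3)

```text
clock: 28.4
position: [0.4855, 0.2128, 0.1087]
ee_rot: [-1.33, -1.002, 0.998]
force: [-0.3, -0.0, 0.3]
width: 0.685
```

Call:
move_arm(series=[{"x": 0, "y": 0, "z": 0, "rx": 0, "ry": 0, "rz": 0}, {"x": 0, "y": 0, "z": 0, "rx": 0, "ry": 0, "rz": 0}, {"x": 0, "y": 0, "z": 0, "rx": 0, "ry": 0, "rz": 0}], jaw=8.0)

```text
clock: 28.78
position: [0.4857, 0.2129, 0.1088]
ee_rot: [-1.33, -1.003, 0.998]
force: [-0.4, 0.6, -0.4]
width: 0.866
```

```bash
python3 -c "
from pmodel import *
s=snap(21)[0]
crop('pics/scene21.png','pics/st2.png',275,105,55,65,9)
"
```

```text
scene [0.4857 0.2129 0.1088] [-1.3299 -1.0027  0.9975] F [-0.38  0.62 -0.4 ] w 79.48 t 28.77
top [0.4857 0.2129 0.1088] [-1.3299 -1.0025  0.9976] F [-0.16 -0.49  0.3 ] w 79.67 t 28.82
```

View pics/st2.png

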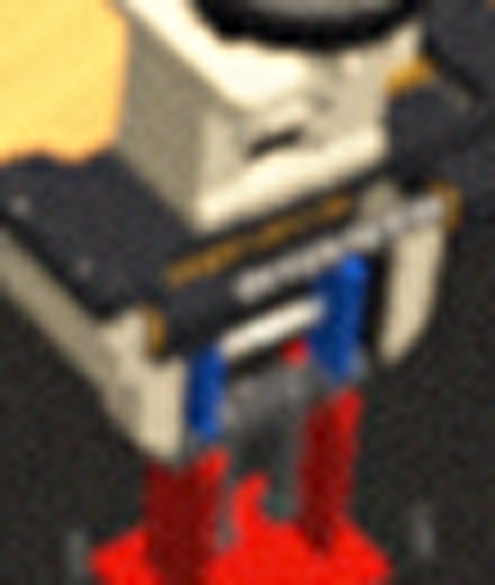

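Seated and released. Now I'll go straight up, then back the arm off so the top camera can see.

Call:
move_arm(series=[{"x": 0, "y": -1, "z": 0, "rx": 0, "ry": 0, "rz": 0}, {"x": 0, "y": -2, "z": 0, "rx": 0, "ry": 0, "rz": 0}, {"x": 0, "y": -3, "z": 0, "rx": 0, "ry": 0, "rz": 0}, {"x": 0, "y": -4, "z": 0, "rx": 0, "ry": 0, "rz": 0}, {"x": 5, "y": -2, "z": 2, "rx": 0, "ry": 0, "rz": 0}, {"x": 5.5, "y": 0, "z": 2.5, "rx": 0, "ry": 0, "rz": 0}, {"x": 5.5, "y": 0, "z": 2.5, "rx": 0, "ry": 0, "rz": 0}, {"x": 5.5, "y": 0, "z": 2.5, "rx": 0, "ry": 0, "rz": 0}, {"x": 3, "y": 0, "z": 1, "rx": 0, "ry": 0, "rz": 0}, {"x": 0, "y": 0, "z": 0, "rx": 0, "ry": 0, "rz": 0}])

```text
clock: 30.12
position: [0.453, 0.4839, 0.2393]
ee_rot: [-1.33, -1.0, 0.99]
force: [0.0, -1.6, 0.5]
width: 0.87
```

```bash
python3 -c "
from pmodel import *
s=snap(22)[0]
"; python3 rf.py 22
```

```text
scene [0.453  0.4839 0.2393] [-1.3303 -1.0005  0.99  ] F [ 0.03 -1.55  0.55] w 79.83 t 30.12
top [0.4535 0.4826 0.2393] [-1.3316 -0.9997  0.9895] F [-0.14 -0.42 -0.31] w 80.15 t 30.18
```

View pics/top22.png

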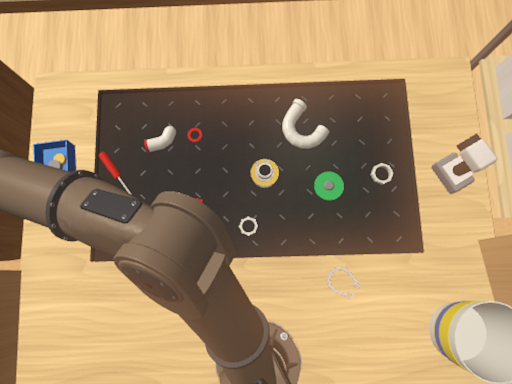

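View pics/scene22.png

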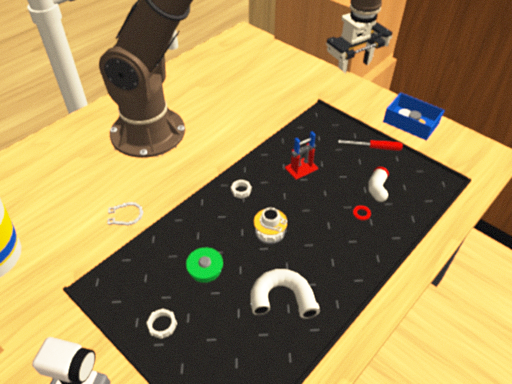

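```bash
python3 -c "
from rf import *
A=SLV
TBu=0
for hx in (0,):
    l=ringout(A,yaw,zc+.005)+[(circ(A,zc,.044),(0,0,255),True),(circ(A,.0844,.0225),(0,255,0),True)]
    R=('top',(246,152,38,40));overlay('pics/t22.png',[R+([],),R+(l,)],k=22,s=10)
"
```

```text
(no output)
```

View pics/t22.png

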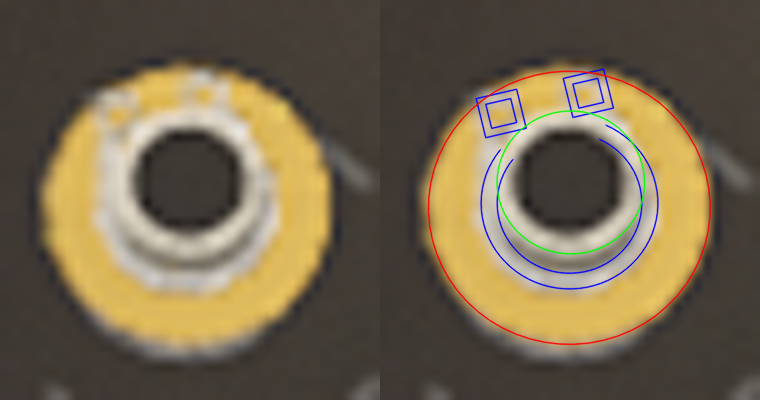

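```bash
python3 -c "
from cell import arm
s=arm.observe();print(s['clock'],s['dq'].round(3))
print(arm.sign_off())"
```

```text
30.225 [ 0.03  -0.011  0.015  0.018  0.004 -0.003 -0.   ]
the job is handed in; nothing more can be done
None
```

The snap ring is in the sleeve's groove, closed and centred. The pliers are back upright in the red stand, released, and I handed the job in at 30.2 s of the 67 s.

**What I did:**
- I spread the ring to about 0.40 and carried it over the sleeve.
- I felt the collar and pressed about 1.7 mm into its 3 mm travel, at roughly 7 N.
- I let the ring contract while backing the pins off, then gave the eyes a gentle outward pull, which brought the ring level with the sleeve's axis.

**Last checks:**
- **Ring:** both cameras show it closed on the collar, centred within about 1 mm of the sleeve.
- **Pliers:** they stand at the same place in the scene picture as at the start.
- **Other parts:** they look unmoved in both views. The arm hides the stand and part of the screwdriver in the last top picture, so there I only have the scene view.

**What disagreed:**
- **Camera heights:** heights from the two cameras came out 4–8 mm too high against the given dimensions. I therefore took heights from contact.
- **Collar height:** it was felt about 3 mm higher than I predicted from the pictures. I took it as the collar because the force rose softly and the ring then closed under the lip.
- **Highest force:** about 20 N, when the fingertips met the pliers' ledges before the grasp.

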